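# Close the bowl and show it to the webcam

### The job

The small lidded bowl in the red tray has its lid sitting proud: while the bowl stands in the tray, press the lid down gently until it is fully home. Then pick the bowl up by its body (not by the lid) and hold it in the air for the webcam: upright, straight in front of the lens and level with it, the middle of the bowl 14 cm from the lens, and the bowl's lug pointing at the lens. Finish while still holding it there, without touching the webcam or disturbing the cup, dish, chopsticks and coaster rack.

Things in the scene. Friction and masses are not known exactly. Their poses are not given: they have to be found in the camera images.
- tray: Round red tray, fixed, 300 mm across, floor 4 mm above the table, rim 14 mm high. Origin: centre of its underside, on the table. The bowl and an open cup of similar width stand in it about 120 mm apart, in either order. Its shallow flip-top cover (same size, 10 mm high) lies folded open flat on the table beside it, towards the tray's -y.
- bowl_center (a point): Middle of the small white ceramic lidded bowl, on its axis, 28 mm above its underside. The body is 54 mm in diameter with straight sides from 12 to 44 mm above the underside; with the lid home the whole is 60 mm high; 220 g, lid included, up to a third more or less. One lug (12 mm wide, 12 mm tall) sticks out of one side at this height, to 44 mm from the axis. Axes: z up along the bowl's axis, x towards the lug.
- bowl_lug (a point): Centre of the outer end of the bowl's lug, 44 mm from the bowl's axis along its +x, 28 mm above its underside. Same axes as the bowl.
- lid_knob (a point): Centre of the flat top of the lid's knob (18 mm diameter, 9 mm tall), on the bowl's axis: 60 mm above the bowl's underside when the lid is home. The lid is white ceramic, 50 mm in diameter, narrower than the body, with a dark seal below it that shows only while the lid stands proud.
- lid (a joint): How far the lid stands proud of its seat, m: 0 is fully home, at the start 0.005 to 0.008, at most 0.009. It slides straight down along the bowl's axis, held by the seal's friction of about 5 N, stays where it is left and stops hard at 0; pulling on the lid draws it out again. About 10 to 20 N on the knob is ample; over 40 N is too hard.
- lens (a point): Centre of the front face of the webcam's lens (26 mm round barrel on a black head 85 mm wide, 34 mm tall, on a thin mast with a round 90 mm foot, to the robot's left), 170 to 230 mm above the table; the stand is fixed. The camera looks level along this frame's -x: the bowl's middle belongs at (-0.14, 0, 0) m in this frame, with the bowl's +x (lug) along this frame's +x. z up.
- cup_center (a point): Bystander: open white cup without lid or lug, 56 mm across the rim, 45 mm high, loose, in the tray. Point on its axis half-way up.
- dish_center (a point): Bystander: shallow round aluminium dish, 110 mm across, 22 mm high, loose on the table. Point on its axis half-way up.
- chopstick0_mid (a point): Bystander: bamboo chopstick, 230 mm long, 7 mm thick, lying loose on the table beyond the tray. Point at its middle.
- chopstick1_mid (a point): Bystander: the other chopstick, the same, lying beside the first.
- rack: Bystander: small fixed wooden coaster rack, 115 x 115 mm, 60 mm high, with 35 mm posts round a stack of coasters on top, and one drawer with a knob on its -x front. Origin: centre of its underside, on the table.
- rack_drawer0 (a joint): Opening of the rack's drawer, m; 0 is shut. It starts shut and stays so.
- bowl: The bowl itself: origin at the centre of its underside, same axes as point bowl_center.
- webcam: The webcam's stand: origin at the centre of the foot's underside, on the table; the camera looks along its -x.
Things that resemble listed ones, but are neither listed nor needed, are in the scene too. What is shaped like the bowl but blue or yellow is not meant. What is shaped like the webcam but pink is not meant.

How it is judged:
By the outcome, as a careful person would: the job done as asked, in the order asked, and still so for the second after the job is handed in, while the arm keeps its last pose, push and grip.
It also fails if it takes over 48 s, if anything falls off the work surface, if the arm or the gripper's body presses on something with over 40 N, if the wrist force passes 120 N, or if a joint passes its speed limit or range.

### The arm

A 6-joint arm with a two-finger parallel gripper is mounted at the origin on the work surface. World frame = base frame: x ahead of the robot, y to its left, z up, the work surface at z = 0. Lengths are in mm, angles in rad, forces in N, time in s.
With the tool pointing down it reaches from about 275 to 750 mm from the base axis. Payload 10.2 kg.
Tool frame: the origin (TCP) lies at the very end of the fingers, on their centre line; the grasp point (between the pads) lies grasp_offset behind it (grasp_offset is the distance from the TCP to the grasp point, in mm); z points along the fingers, y is the direction in which the jaws open and shut (so a half turn about z gives the same grasp; the last joint's range is limited). The gripper opens to 85 mm and grips with 20 to 120 N. Pads are 22 mm wide; open, the fingers measure 114 mm over their backs; the gripper's body (76 mm by 85 mm) begins 54 mm behind the grasp point. The pads swing forward as they close: fully open they stand 13 mm farther back than shut.
Start: joints at [-1.51, 0.313, 1.498, -0, 1.331, -0.223], TCP at [146.99, -504.009, 231.294] pointing down, gripper open.
Joint ranges: [-2.94, 2.94], [-0.97, 2.17], [0.19, 2.56], [-1.23, 4.37], [0.02, 3.11], [-2.88, 2.88]. Speed limits (rad/s): [2.39, 2.39, 3.01, 3.14, 3.14, 3.14].

### API

Orientations are given as a 3x3 rotation matrix whose columns are the frame's x, y, z axes.
In Python, from workcell import * gives the robot as it stands.
- The arm moves only by the shell command python3 -m crank 'ROWS' [FORCE]. ROWS is JSON, a list that holds one entry, the list of rows, each a list of 7 numbers: the turn, a rotation vector about the tool's x, y, z in rad, then the shift along the tool's x, y, z in m, then the opening, from -1 (shut) to 1 (fully open), so that 0 is half open. In form: [[[rx, ry, rz, x, y, z, fingers], ...]]. A call has 1 to 20 rows; each row is the pose to reach, as a shift and turn from the pose commanded when the call began, along the tool's axes at that moment; what a row does not reach only later rows make up. A row lasts 1/10 s, in which the tool goes at most 50 mm and 8.59 degrees, less where a joint would pass 70% of its speed; a pose out of reach is approached as far as the arm can. A call with a gripper value outside its range is refused whole. The fingers move at their own pace and stop on an object; FORCE is the grip in N (left out, the last holds). Time passes only in rows, so rows that repeat a pose let the fingers close. It gives the time, the measured TCP pose, the force and the opening at its end, in the units of the state.
- sense(): the state, without advancing time (a new reading comes with each control period).
- capture(name): name is "scene" or "side" or "wrist"; returns a dict with "img" (400x640x3 uint8, red, green, blue), "z_map" (400x640 float32, mm along the optical axis (not along the pixel's ray), 0 where there is no reading), "K" (3x3 intrinsics, pixels), "R" (3x3) and "t" (3): a world point X has camera coordinates R X + t. Camera axes: x right, y down, z forward; pixel columns grow to the right and rows downward; lengths in mm; the calibration is good to about 2 mm. A picture is of the moment at which its call begins.
- close_job(): hands the job in, once; it reports no verdict.
The state is a dict: "time_s": time; "joints": joint angles; "qvel": joint speeds; "effort": joint torques, N m; "position": TCP position; "eef_rot": TCP orientation; "force": force on the tool from outside, world axes, zero at the start; "moment": the same for the moment, N m; "grip_width": opening from 0.0 (shut) to 1.0 (fully open).
Only numpy, scipy, OpenCV 4.12 (cv2) and the standard library are available. Lean on these libraries where they do the work, as an engineer would, in place of code of your own. Each camera call takes 0.05 s, during which the arm holds its last target.

## Working session

There is one attempt and no reset: what is moved stays moved. The work goes in short steps, Python scripts to look and compute and a shell command to move; the robot and the scene stay as the last step left them, time stands still between calls to the robot, and variables do not carry over. Pictures are saved under pics/ and viewed, and the job is handed in when it is done.

```bash
ls; mkdir -p pics
python3 - <<'E'
from workcell import *
import cv2,numpy as np
s=sense(); print(s)
for n in ["scene","side","wrist"]:
    c=capture(n); cv2.imwrite(f"pics/{n}0.png",c["img"][:,:,::-1]); np.savez(f"pics/{n}0.npz",**c)
    print(n,c["K"].tolist(),c["R"].round(3).tolist(),c["t"].round(1).tolist())
E
```

```text
pics
{'time_s': 0.0, 'joints': array([-1.51041761e+00,  3.13458232e-01,  1.49843800e+00, -1.17043066e-05,
        1.33106072e+00, -2.23405438e-01]), 'qvel': array([-0.00181692,  0.00102937,  0.0024227 , -0.00147574, -0.00021828,
       -0.00048559]), 'effort': array([-1.77986194e-04, -4.12267506e+01, -2.59741116e+01, -1.93599399e-04,
        4.14141890e-03,  3.94868820e-06]), 'position': array([ 146.96082217, -503.72721625,  230.73054178]), 'eef_rot': array([[ 9.60002020e-01,  2.79993057e-01, -9.36729817e-05],
       [ 2.79992921e-01, -9.60001100e-01,  1.36111933e-03],
       [ 2.91177797e-04, -1.33290508e-03, -9.99999069e-01]]), 'force': array([-1.1068956 ,  0.73333492, -0.08708795]), 'moment': array([-0.02640056,  0.02011178, -0.01344526]), 'grip_width': 0.9992515065913512}
scene [[391.232135911625, 0.0, 318.8680521526817], [0.0, 391.232135911625, 199.86979359131004], [0.0, 0.0, 1.0]] [[-0.529, 0.848, 0.008], [0.662, 0.419, -0.621], [-0.53, -0.323, -0.784]] [221.1, -359.8, 1387.6]
side [[368.95626917258977, 0.0, 321.23023966766806], [0.0, 368.95626917258977, 196.95193252851504], [0.0, 0.0, 1.0]] [[-0.795, -0.606, 0.015], [-0.391, 0.493, -0.777], [0.464, -0.624, -0.629]] [522.2, 256.0, 866.5]
wrist [[346.48534730029263, 0.0, 323.4714873290695], [0.0, 346.48534730029263, 199.49370816878033], [0.0, 0.0, 1.0]] [[0.28, -0.96, -0.002], [-0.914, -0.267, 0.306], [-0.294, -0.084, -0.952]] [-524.2, -39.6, 380.3]
```

View pics/scene0.png

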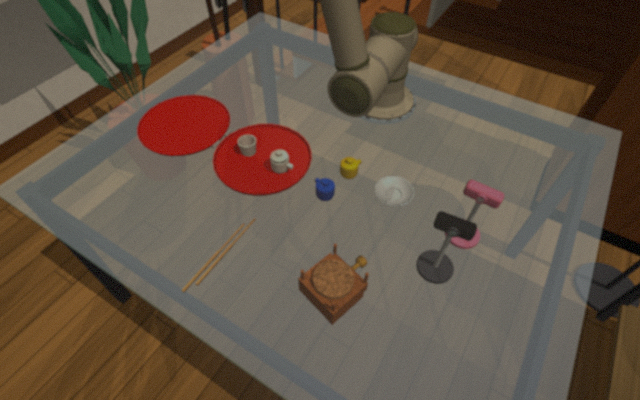

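View pics/side0.png

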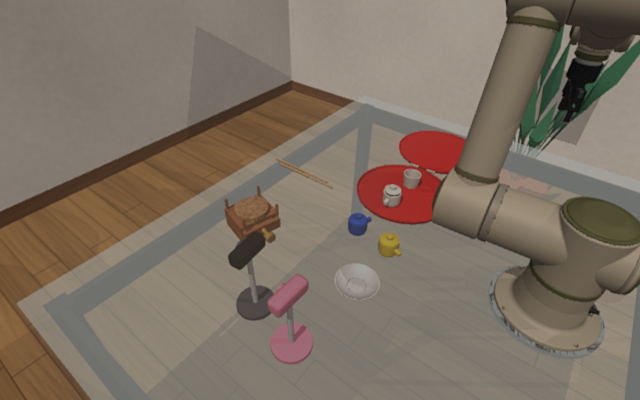

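View pics/wrist0.png

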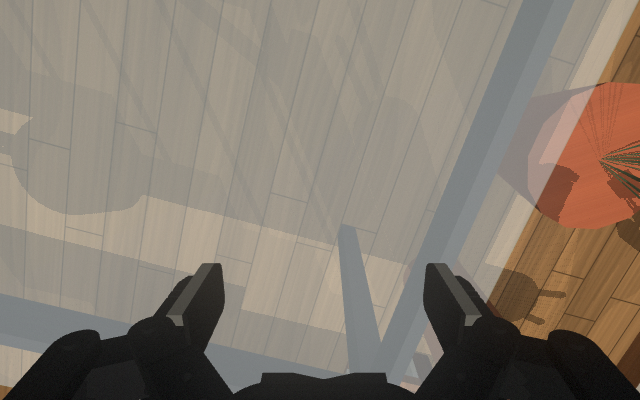

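The scene view shows the bowl at about (280,161), the cup at (247,145), and the black webcam head at (455,225) with its foot at (435,267). The side view shows the bowl at (392,196), the cup at (412,178), the black head at (247,250) and the foot at (255,303). Next I'll enlarge these areas and measure.

```bash
cat > h.py <<'E'
import numpy as np,cv2
def load(n): return dict(np.load(f"pics/{n}.npz"))
def ray(c,u,v):
    d=np.linalg.inv(c["K"])@[u,v,1.]; o=-c["R"].T@c["t"]; return o,c["R"].T@d
def plane(c,u,v,z):
    o,d=ray(c,u,v); return o+d*(z-o[2])/d[2]
def depth(c,u,v):
    o,d=ray(c,u,v); return o+d*c["z_map"][int(round(v)),int(round(u))]
def proj(c,X):
    p=c["K"]@(c["R"]@np.asarray(X,float)+c["t"]); return p[:2]/p[2]
def tri(obs):
    A=np.zeros((3,3));b=np.zeros(3);L=[]
    for c,u,v in obs:
        o,d=ray(c,u,v);d=d/np.linalg.norm(d);P=np.eye(3)-np.outer(d,d);A+=P;b+=P@o;L.append((o,P))
    X=np.linalg.solve(A,b); return X,[np.linalg.norm(P@(X-o)) for o,P in L]
def crop(c,u0,v0,w,h,s,name):
    im=cv2.resize(c["img"][v0:v0+h,u0:u0+w],None,fx=s,fy=s,interpolation=cv2.INTER_CUBIC)
    im=np.ascontiguousarray(im[:,:,::-1])
    for x in range((u0+9)//10*10,u0+w,10):
        cv2.line(im,((x-u0)*s,0),((x-u0)*s,6),(0,255,0),1); cv2.putText(im,str(x),((x-u0)*s+2,14),0,.35,(0,255,0),1)
    for y in range((v0+9)//10*10,v0+h,10):
        cv2.line(im,(0,(y-v0)*s),(6,(y-v0)*s),(0,255,0),1); cv2.putText(im,str(y),(8,(y-v0)*s+4),0,.35,(0,255,0),1)
    cv2.imwrite(f"pics/{name}.png",im)
def cloud(c):
    v,u=np.mgrid[0:400,0:640]; z=c["z_map"]; 
    P=np.stack([(u-c["K"][0,2])/c["K"][0,0]*z,(v-c["K"][1,2])/c["K"][1,1]*z,z],-1)
    return (P-c["t"])@c["R"]
E
python3 - <<'E'
from h import *
a=load("scene0");b=load("side0")
crop(a,230,125,80,60,9,"sc_bowl"); crop(b,370,160,70,55,10,"si_bowl")
crop(a,405,175,105,110,5,"sc_cam"); crop(b,220,220,80,105,6,"si_cam")
E
```

```text
(no output)
```

View pics/sc_bowl.png

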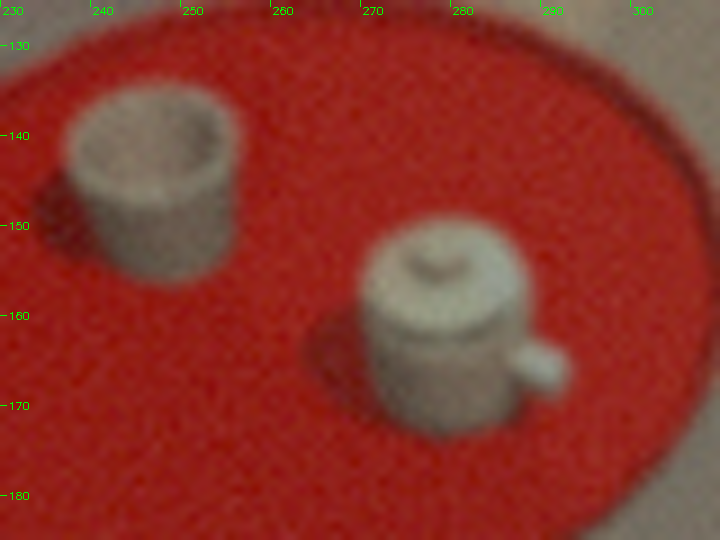

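View pics/si_bowl.png

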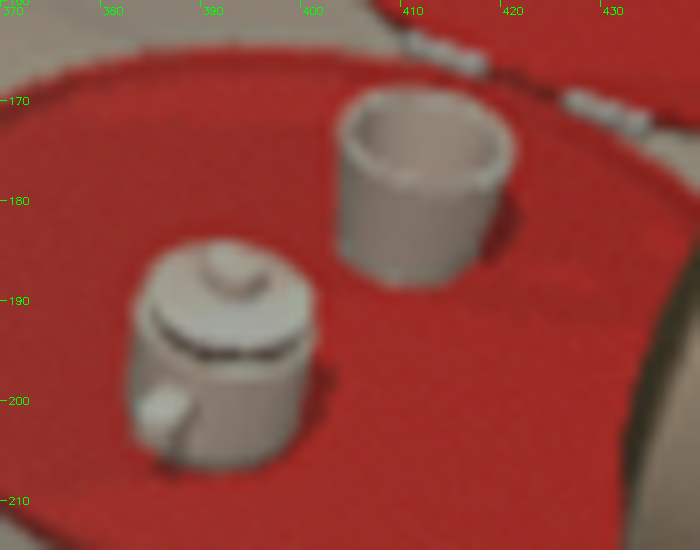

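View pics/sc_cam.png

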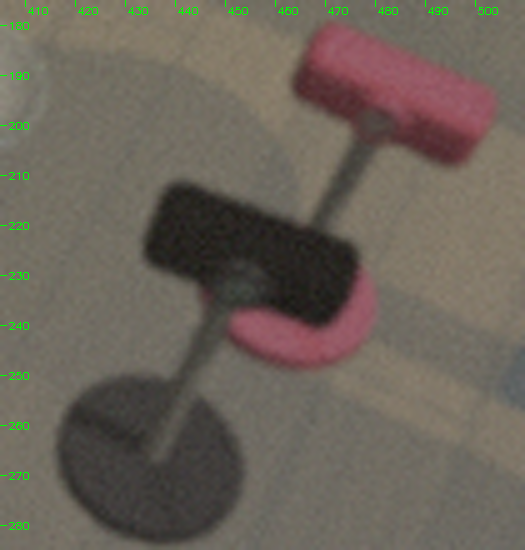

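View pics/si_cam.png

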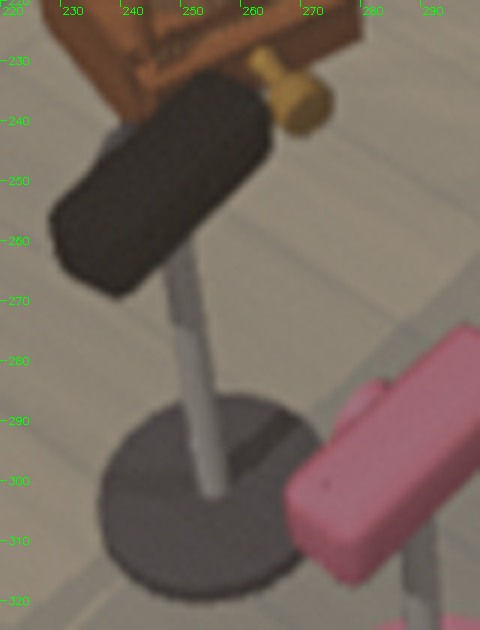

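The crops show: scene — cup rim centre (247,141), knob top (278.5,153), lug end (291,167), camera foot centre (435,268), head (456,225). Side — knob (393,187), lug end (386,201), dark seal line under the lid visible at (393,195), foot (255,303), head (247,250); the lens is not directly visible, so I'll use depth.

Run:
```python
from h import *
np.set_printoptions(precision=1,suppress=True)
a=load("scene0");b=load("side0")
print("knob tri",tri([(a,278.5,153),(b,393,185.8)]))
print("knob depth",depth(a,278,153),depth(b,393,186))
print("lug tri",tri([(a,292,166.5),(b,385.5,201)]))
print("lug plane32",plane(a,292,166.5,32),plane(b,385.5,201,32), depth(a,292,166),depth(b,386,201))
print("foot",plane(a,435.5,267,6),plane(b,255,301,6),depth(a,435,275),depth(b,245,305))
for n,c,r in (("a",a,(230,320,125,190)),("b",b,(360,440,160,215))):
    P=cloud(c)[r[2]:r[3],r[0]:r[1]].reshape(-1,3); img=c["img"][r[2]:r[3],r[0]:r[1]].reshape(-1,3).astype(int)
    m=(P[:,2]>20)&(P[:,2]<90)&(img[:,0]<img[:,1]*1.6); Q=P[m]
    k=Q[:,0]
    print(n,len(Q))
    cr,lab,cen=cv2.kmeans(Q[:,:2].astype(np.float32),2,None,(3,50,.1),5,0)
    for i in (0,1):
        q=Q[lab[:,0]==i]; print(i,cen[i],q.min(0),q.max(0))
        top=q[q[:,2]>q[:,2].max()-6]; print("top",top.mean(0),len(top))
for n,c,r in (("a",a,(425,485,200,248)),("b",b,(224,270,228,275))):
    P=cloud(c)[r[2]:r[3],r[0]:r[1]].reshape(-1,3); img=c["img"][r[2]:r[3],r[0]:r[1]].reshape(-1,3).astype(int)
    m=(P[:,2]>120)&(img.max(1)<75); Q=P[m]; print(n,len(Q),Q.min(0),Q.max(0),Q.mean(0))
    rc=cv2.minAreaRect(Q[:,:2].astype(np.float32)); print(rc, cv2.boxPoints(rc))
```

```text
knob tri (array([ 469.1, -105.5,   68.1]), [np.float64(1.6766005932294994), np.float64(1.6766005932293857)])
knob depth [ 472.9 -103.5   70.1] [ 467.3 -103.7   70.8]
lug tri (array([467.1, -62.6,  36.4]), [np.float64(3.111986881653159), np.float64(3.1119868816531935)])
lug plane32 [466.3 -61.8  32. ] [469.4 -72.1  32. ] [464.2 -63.3  31.4] [463.1 -61.4  42.2]
foot [537.2 413.4   6. ] [539.1 408.4   6. ] [562.1 420.4  11.7] [544.8 433.4  13.7]
a 667
0 [479.2 -76.7] [ 443.4 -129.9   20.1] [509.8  56.9  73.2]
top [ 469.2 -105.3   70.2] 25
1 [ 463.8 -229.2] [ 435.3 -255.7   20.1] [ 491.8 -201.6   52.5]
top [ 464.3 -225.8   49. ] 56
b 569
0 [462.5 -88.3] [ 439.  -125.9   20.1] [494.   55.3  74. ]
top [ 466.8 -103.5   71.5] 21
1 [ 461.7 -228.2] [ 435.1 -327.2   20.1] [ 488.6 -201.1   53.4]
top [ 462.9 -226.7   50. ] 58
a 786 [409.  368.8 120.4] [1091.3  452.1  861.9] [544.7 411.  192.2]
((749.7481689453125, 426.9551696777344), (678.6204833984375, 83.35966491699219), 4.5109028816223145) [[ 408.2  441.8]
 [ 414.8  358.7]
 [1091.3  412.1]
 [1084.7  495.2]]
b 767 [113.  370.6 168.2] [555.3 731.1 736. ] [526.9 417.8 196. ]
((349.7651062011719, 572.8145141601562), (72.96053314208984, 564.9283447265625), 48.86697006225586) [[113.  731.1]
 [538.5 359.5]
 [586.5 414.5]
 [161.  786.1]]
```

Run:
```python
from h import *
np.set_printoptions(precision=1,suppress=True)
a=load("scene0");b=load("side0")
for n,c,r in (("a",a,(425,485,200,248)),("b",b,(224,270,228,275))):
    P=cloud(c)[r[2]:r[3],r[0]:r[1]].reshape(-1,3)
    m=(P[:,2]>150)&(P[:,2]<260)&(np.hypot(P[:,0]-538,P[:,1]-411)<100); Q=P[m]
    print(n,len(Q)," pct",np.percentile(Q,[1,50,99],axis=0))
    top=Q[Q[:,2]>np.percentile(Q[:,2],98)-8]
    rc=cv2.minAreaRect(top[:,:2].astype(np.float32)); print("top",len(top),top.mean(0),rc)
    rc=cv2.minAreaRect(Q[:,:2].astype(np.float32)); print("all",rc)
    u,s,v=np.linalg.svd(top[:,:2]-top[:,:2].mean(0)); print("dir",v[0],np.degrees(np.arctan2(v[0,1],v[0,0])))
    I=np.zeros((500,600,3),np.uint8)
    for p in Q:
        x=int((p[0]-480)*5);y=int((480-p[1])*4)
        if 0<=x<600 and 0<=y<500: 
            t=np.clip((p[2]-150)/80,0,1); cv2.circle(I,(x,y),2,(int(255*(1-t)),80,int(255*t)),-1)
    for k in range(480,600,20): cv2.putText(I,str(k),((k-480)*5,495),0,.4,(255,)*3)
    for k in range(360,480,20): cv2.putText(I,str(k),(0,(480-k)*4),0,.4,(255,)*3)
    cv2.imwrite(f"pics/top_{n}.png",I)
```

```text
a 802  pct [[522.3 368.8 170.1]
 [547.3 410.5 196.4]
 [558.8 450.1 201.3]]
top 501 [539.8 410.2 198. ] ((539.910400390625, 409.9075012207031), (36.20606994628906, 83.5562515258789), 7.828796863555908)
all ((540.671630859375, 409.62139892578125), (37.636478424072266, 84.70421600341797), 7.828796863555908)
dir [-0.1  1. ] 95.26583971977611
b 814  pct [[516.4 370.7 169.3]
 [526.  416.6 197.8]
 [554.2 452.  202.4]]
top 504 [532.8 413.1 199.4] ((537.5695190429688, 411.28399658203125), (37.78041458129883, 81.84676361083984), 6.769660949707031)
all ((537.7374267578125, 410.8126525878906), (38.804962158203125, 85.4796142578125), 5.918410301208496)
dir [-0.1  1. ] 94.50415727008176
```

View pics/top_a.png

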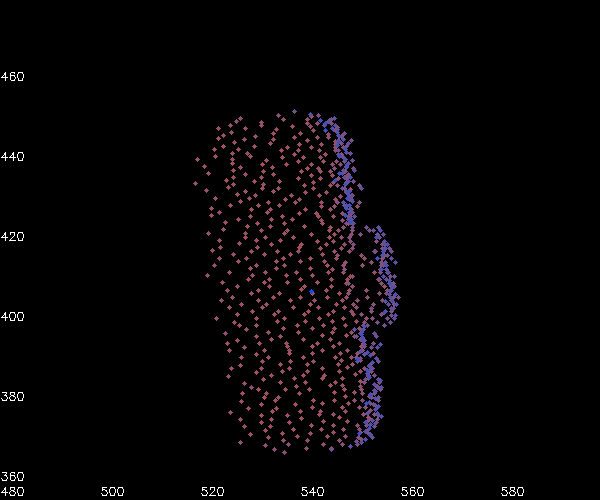

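View pics/top_b.png

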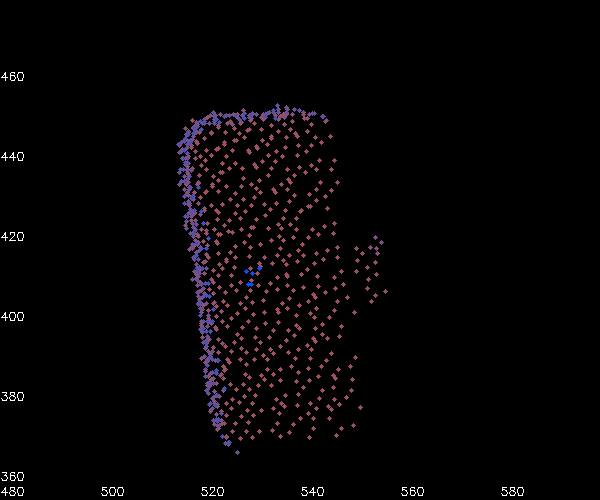

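The black webcam's head is centred near (538,411) with its barrel on the +x side at about (555,411), z about 185, so it looks away from the robot at a yaw of about 5.5°. The bowl is near (468,-104) with its lug towards +y, and the cup is near (464,-227). The hold point is about 813 mm out, so the tool will have to be tilted. I'll move towards the bowl and learn the kinematics on the way.

```bash
cat >> h.py <<'E'
from scipy.spatial.transform import Rotation as Ro
import json,os
def log():
    from workcell import sense
    s=sense(); d={k:np.asarray(v).tolist() for k,v in s.items()}
    open("log.jsonl","a").write(json.dumps(d)+"\n")
    print("t",s["time_s"],"q",np.round(s["joints"],3),"p",np.round(s["position"],1),"F",np.round(s["force"],1),"g",round(float(s["grip_width"]),3))
    return s
def delta(p0,R0,p1,R1):
    return Ro.from_matrix(R0.T@R1).as_rotvec().round(4), (R0.T@(np.asarray(p1)-p0)/1000).round(4)
E
python3 - <<'E'
from h import *
import workcell
print([k for k in dir(workcell) if not k.startswith('_')])
print(getattr(workcell,'grasp_offset',None))
s=log()
R=s["eef_rot"];print(delta(s["position"],R,[350,-250,230],R), delta(s["position"],R,[468.5,-104.5,200],R))
E
```

```text
['IKError', 'capture', 'close_job', 'grasp_offset', 'sense']
18.700000000000003
t 0.15 q [-1.51   0.313  1.498 -0.     1.331 -0.223] p [ 147.  -503.8  230.9] F [ 1.  -0.2  0.6] g 1.001
(array([0., 0., 0.]), array([ 0.266 , -0.1868,  0.0011])) (array([0., 0., 0.]), array([ 0.4205, -0.2933,  0.0312]))
```

```bash
python3 -m crank '[[[0,0,0,0.04,-0.028,0,-1],[0,0,0,0.08,-0.056,0,-1],[0,0,0,0.12,-0.084,0,-1],[0,0,0,0.16,-0.112,0,-1],[0,0,0,0.2,-0.14,0,-1],[0,0,0,0.235,-0.165,0,-1],[0,0,0,0.266,-0.187,0,-1],[0,0,0,0.266,-0.187,0,-1]]]' 30
python3 - <<'E'
from h import *
from workcell import *
s=log(); np.savez("pics/wrist1.npz",**capture("wrist"))
c=load("wrist1"); cv2.imwrite("pics/wrist1.png",c["img"][:,:,::-1])
R=s["eef_rot"]; print("cam in tool",R.T@(-c["R"].T@c["t"]-s["position"]), (c["R"]@R).round(3).tolist())
E
```

```text
time_s: 0.95
position: [351.7, -247.0, 231.3]
eef_rot: [[0.959, 0.285, 0.0], [0.285, -0.959, 0.001], [0.001, -0.001, -1.0]]
force: [0.9, 0.0, -0.5]
grip_width: 0.004
t 0.95 q [-8.870e-01  1.010e-01  1.761e+00  1.000e-03  1.280e+00  3.950e-01] p [ 351.7 -247.   231.3] F [ 0.9  0.  -0.5] g 0.004
cam in tool [ 7.86001723e+01 -1.22140062e-01 -1.42531557e+02] [[-0.0, 1.0, 0.001], [-0.952, -0.0, -0.306], [-0.306, -0.001, 0.952]]
```

View pics/wrist1.png

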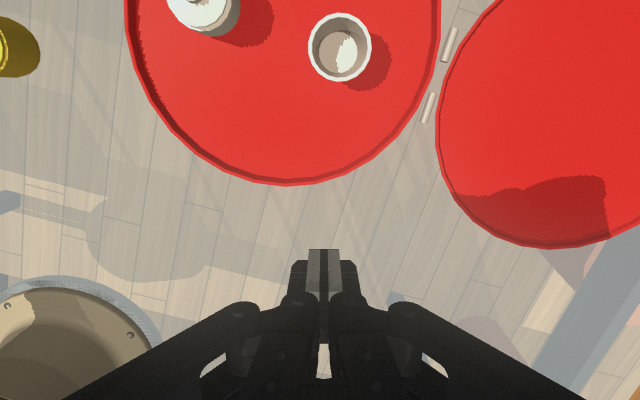

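The wrist view shows the bowl at the top (205,5), the cup at (340,47) and the closed fingertips at (324,255). Next I'll go above the bowl.

```bash
python3 -m crank '[[[0,0,0,0.04,-0.028,0.008,-1],[0,0,0,0.08,-0.056,0.016,-1],[0,0,0,0.12,-0.084,0.024,-1],[0,0,0,0.1545,-0.1063,0.031,-1],[0,0,0,0.1545,-0.1063,0.031,-1],[0,0,0,0.1545,-0.1063,0.031,-1],[0,0,0,0.1545,-0.1063,0.031,-1]]]'
python3 - <<'E'
from h import *
from workcell import *
s=log(); np.savez("pics/wrist2.npz",**capture("wrist"))
c=load("wrist2"); cv2.imwrite("pics/wrist2.png",c["img"][:,:,::-1])
E
```

```text
time_s: 1.7
position: [468.0, -106.1, 200.4]
eef_rot: [[0.961, 0.278, -0.0], [0.278, -0.961, -0.0], [-0.0, 0.0, -1.0]]
force: [-0.4, -0.5, -0.5]
grip_width: 0.003
t 1.7 q [-0.468  0.242  1.676 -0.     1.224  0.821] p [ 468.  -106.1  200.4] F [-0.4 -0.5 -0.5] g 0.003
```

View pics/wrist2.png

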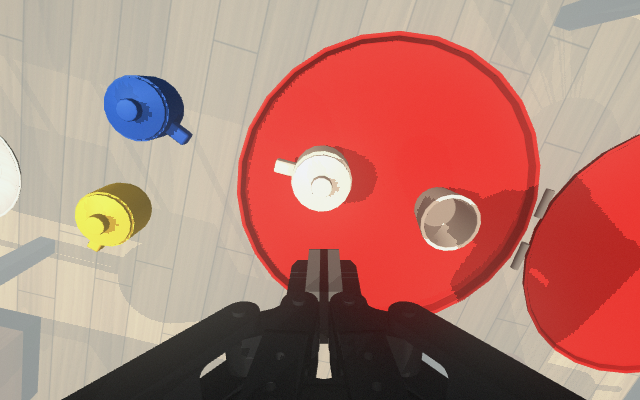

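The bowl is at (321,182) with its knob at (320,186) and lug at (280,167), and the cup is at (449,221). I'll enlarge the bowl.

Run:
```python
from h import *
c=load("wrist2"); crop(c,265,135,100,85,8,"w2c")
```

```text
(no output)
```

View pics/w2c.png

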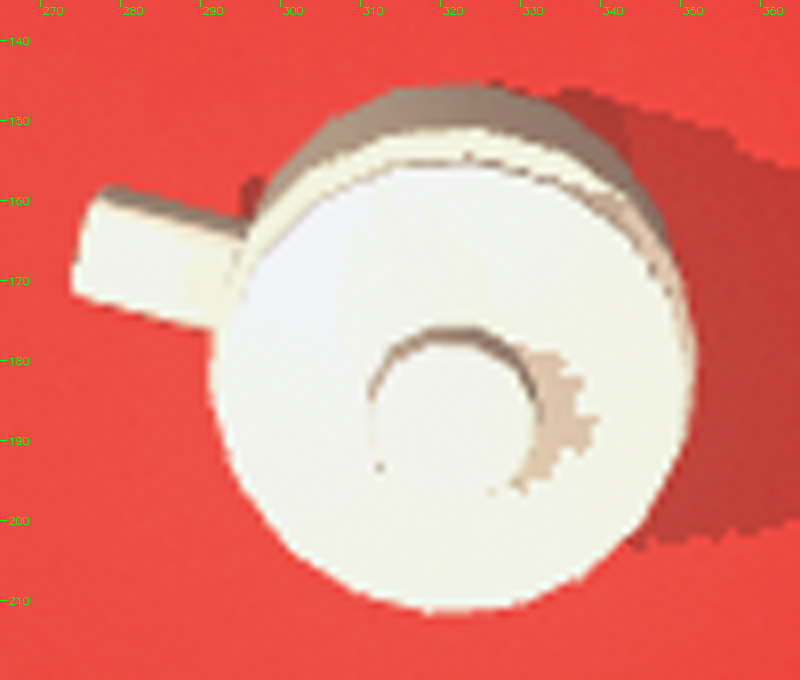

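Run:
```python
from h import *
np.set_printoptions(precision=1,suppress=True)
c=load("wrist2")
for z in (69,70.5,72): print(plane(c,321,188,z))
print("depth knob",depth(c,321,188),depth(c,316,190), depth(c,300,195), depth(c,340,195))
k=plane(c,321,188,70.5); l=plane(c,275.3,165.3,38)
print(l,l-k,np.hypot(*(l-k)[:2]),np.degrees(np.arctan2(*(l-k)[1::-1])))
# lug side edges direction
e=[plane(c,277,158.5,38),plane(c,295,163.5,38)];d=e[0]-e[1];print(np.degrees(np.arctan2(d[1],d[0])))
e=[plane(c,274,171.5,38),plane(c,291.5,176,38)];d=e[0]-e[1];print(np.degrees(np.arctan2(d[1],d[0])))
# lid rim ellipse: lid top at z=4+51+7?
P=cloud(c)[135:220,290:360].reshape(-1,3); m=(P[:,2]>53)&(P[:,2]<66); print("lid rim",np.percentile(P[m],[1,50,99],axis=0), cv2.minEnclosingCircle(P[m][:,:2].astype(np.float32)))
print("cup?",plane(c,451,219,49))
L=[json.loads(x) for x in open("log.jsonl")]
print(len(L))
```

```text
[ 467.8 -103.7   69. ]
[ 468.2 -103.6   70.5]
[ 468.6 -103.5   72. ]
depth knob [ 468.  -103.7   69.6] [ 465.2 -100.2   69.8] [453.9 -88.9  58.7] [ 463.1 -122.1   57.2]
[468.2 -60.8  38. ] [ -0.1  42.8 -32.5] 42.82418229358253 90.0785455561475
90.27954707784583
91.24076482973973
lid rim [[ 444.9 -126.8   56. ]
 [ 471.5 -102.8   58.8]
 [ 492.   -80.4   62.3]] ((468.19244384765625, -103.53435516357422), 25.051130294799805)
cup? [ 467.  -226.6   49. ]
3
```

```bash
python3 -m crank '[[[0,0,0,0,-0.001,0.04,-1],[0,0,0,0,-0.001,0.08,-1],[0,0,0,0,-0.001,0.11,-1],[0,0,0,0,-0.001,0.11,-1],[0,0,0,0,-0.001,0.11,-1],[0,0,0,0,-0.001,0.11,-1]]]'
python3 - <<'E'
from h import *
log()
E
```

```text
time_s: 2.35
position: [469.1, -104.7, 92.2]
eef_rot: [[0.96, 0.279, 0.003], [0.279, -0.96, -0.002], [0.002, 0.002, -1.0]]
force: [0.3, 0.2, 0.4]
grip_width: -0.002
t 2.35 q [-0.464  0.381  1.804 -0.     0.952  0.824] p [ 469.1 -104.7   92.2] F [0.3 0.2 0.4] g -0.002
```

```bash
python3 -m crank '[[[0,0,0,-0.001,-0.001,0.01,-1],[0,0,0,-0.001,-0.001,0.018,-1],[0,0,0,-0.001,-0.001,0.019,-1],[0,0,0,-0.001,-0.001,0.02,-1],[0,0,0,-0.001,-0.001,0.021,-1],[0,0,0,-0.001,-0.001,0.022,-1],[0,0,0,-0.001,-0.001,0.022,-1]]]'
python3 - <<'E'
from h import *
log()
E
```

```text
time_s: 3.05
position: [467.1, -103.1, 68.5]
eef_rot: [[0.96, 0.28, 0.0], [0.28, -0.96, -0.0], [0.0, 0.0, -1.0]]
force: [-1.7, 0.7, 3.4]
grip_width: -0.001
t 3.05 q [-0.463  0.417  1.828 -0.     0.896  0.824] p [ 467.1 -103.1   68.5] F [-1.7  0.7  3.4] g -0.001
```

Contact is at about z 69, with about 3 to 5 N. I'll press on in small steps.

```bash
python3 -m crank '[[[0,0,0,0.001,0,0.001,-1],[0,0,0,0.001,0,0.002,-1],[0,0,0,0.001,0,0.003,-1],[0,0,0,0.001,0,0.003,-1]]]'; python3 -c "from h import *; log()";  python3 -m crank '[[[0,0,0,0,0,0.0005,-1],[0,0,0,0,0,0.001,-1],[0,0,0,0,0,0.001,-1]]]'; python3 -c "from h import *; log()"
```

```text
time_s: 3.45
position: [467.9, -102.8, 65.1]
eef_rot: [[0.96, 0.28, -0.0], [0.28, -0.96, 0.0], [-0.0, -0.0, -1.0]]
force: [-1.8, -0.2, 3.6]
grip_width: 0.002
t 3.45 q [-0.461  0.425  1.828 -0.     0.889  0.826] p [ 467.9 -102.8   65.1] F [-1.8 -0.2  3.6] g 0.002
time_s: 3.75
position: [468.0, -102.8, 64.3]
eef_rot: [[0.96, 0.28, -0.0], [0.28, -0.96, -0.0], [-0.0, 0.0, -1.0]]
force: [-2.6, 0.2, 4.8]
grip_width: -0.001
t 3.75 q [-0.461  0.426  1.829 -0.     0.887  0.826] p [ 468.  -102.8   64.3] F [-2.6  0.2  4.8] g -0.001
```

```bash
python3 -m crank '[[[0,0,0,0,0,0.0005,-1],[0,0,0,0,0,0.0005,-1]]]'; python3 -m crank '[[[0,0,0,0,0,0.0003,-1],[0,0,0,0,0,0.0003,-1]]]'; python3 -c "from h import *; log()"
```

```text
time_s: 3.95
position: [468.1, -102.9, 64.2]
eef_rot: [[0.96, 0.28, 0.0], [0.28, -0.96, -0.0], [0.0, 0.0, -1.0]]
force: [-4.6, 0.3, 9.3]
grip_width: 0.003
time_s: 4.15
position: [468.2, -103.0, 64.2]
eef_rot: [[0.96, 0.28, 0.001], [0.28, -0.96, -0.001], [0.0, 0.001, -1.0]]
force: [-4.4, -0.6, 12.9]
grip_width: -0.002
t 4.15 q [-0.461  0.426  1.829 -0.     0.886  0.826] p [ 468.2 -103.    64.2] F [-4.4 -0.6 12.9] g -0.002
```

The tip has stopped at z = 64.2, where home would be 64.0, while the force rises 4.8 → 9.3 → 12.9 N, so the lid is at its stop. One more small push, then I'll retreat.

```bash
python3 -m crank '[[[0,0,0,0,0,0.0003,-1],[0,0,0,0,0,0.0003,-1]]]'; python3 -m crank '[[[0,0,0,0,0,-0.02,-1],[0,0,0,0,0,-0.06,-1],[0,0,0,0,0,-0.1,-1],[0,0,0,0,0,-0.14,-1],[0,0,0,0,0,-0.14,0],[0,0,0,0,0,-0.14,0]]]'
python3 - <<'E'
from h import *
from workcell import *
s=log(); np.savez("pics/wrist3.npz",**capture("wrist"))
np.savez("pics/side3.npz",**capture("side"))
c=load("wrist3"); crop(c,265,120,100,85,8,"w3c"); crop(load("side3"),370,170,70,50,10,"s3c")
np.set_printoptions(precision=1,suppress=True)
P=cloud(c).reshape(-1,3); m=(np.hypot(P[:,0]-468.2,P[:,1]+103.6)<7)&(P[:,2]<90); print("knob z",np.percentile(P[m][:,2],[10,50,90]))
E
```

```text
time_s: 4.35
position: [468.2, -103.0, 64.2]
eef_rot: [[0.96, 0.28, 0.001], [0.28, -0.96, -0.001], [0.0, 0.001, -1.0]]
force: [-5.6, -0.2, 15.9]
grip_width: -0.002
time_s: 4.95
position: [468.1, -102.7, 203.0]
eef_rot: [[0.96, 0.28, 0.001], [0.28, -0.96, -0.0], [0.001, 0.0, -1.0]]
force: [-0.3, -0.5, -0.3]
grip_width: 0.332
t 4.95 q [-0.461  0.237  1.675  0.     1.229  0.826] p [ 468.1 -102.7  203. ] F [-0.3 -0.5 -0.3] g 0.332
knob z [63.1 63.9 64.9]
```

View pics/w3c.png

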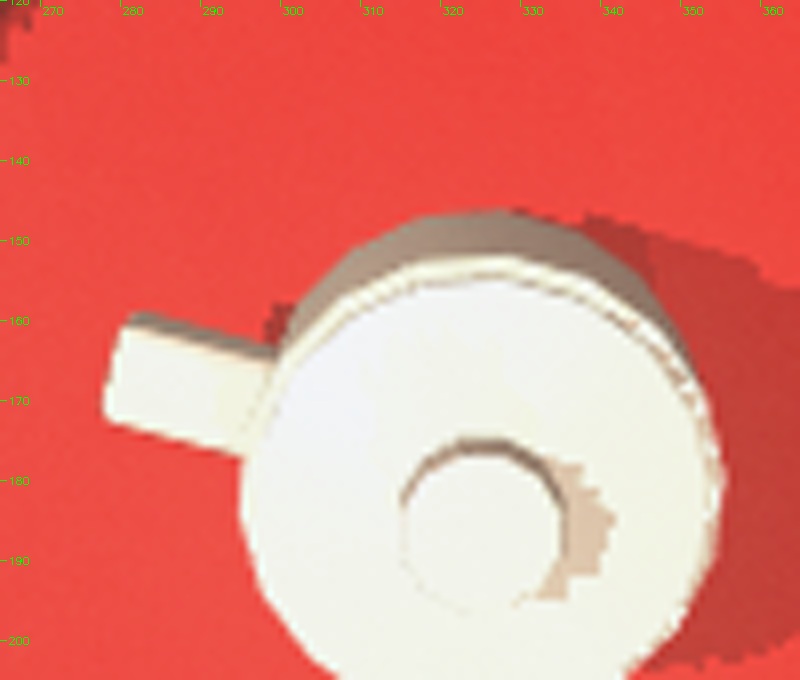

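View pics/s3c.png

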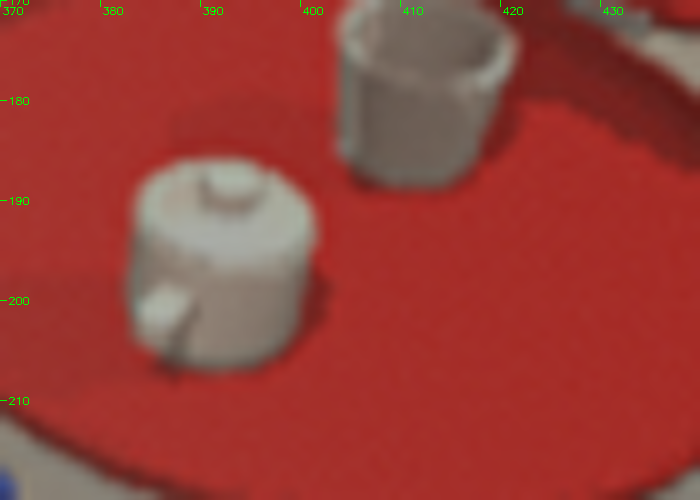

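The lid is home: knob z is 63.9 and the dark seal band is gone in the side crop (the bowl at (392,192) has a plain edge). Next I'll turn the hand for the grasp, and use the motion to identify the kinematics.

```bash
python3 -m crank '[[[0,0,0.14,0,0,0,1],[0,0,0.28,0,0,0,1],[0,0,0.42,0,0,0,1],[0,0,0.56,0,0,0,1],[0,0,0.7,0,0,0,1],[0,0,0.84,0,0,0,1],[0,0,0.98,0,0,0,1],[0,0,1.12,0,0,0,1],[0,0,1.26,0,0,0,1],[0,0,1.4,0,0,0,1],[0,0,1.54,0,0,0,1],[0,0,1.57,0,0,0,1],[0,0,1.57,0,0,0,1]]]'; python3 -c "from h import *; log()"; python3 -m crank '[[[0,0.14,0,0,0,-0.01,1],[0,0.28,0,0,0,-0.02,1],[0,0.4,0,0,0,-0.03,1],[0,0.4,0,0,0,-0.03,1],[0,0.4,0,0,0,-0.03,1]]]'; python3 -c "from h import *; log()"
```

```text
time_s: 6.35
position: [467.7, -102.6, 202.3]
eef_rot: [[0.283, -0.959, -0.002], [-0.959, -0.283, 0.001], [-0.001, 0.001, -1.0]]
force: [0.1, 0.6, -0.3]
grip_width: 0.997
t 6.35 q [-0.461  0.238  1.675  0.     1.23   2.393] p [ 467.7 -102.6  202.3] F [ 0.1  0.6 -0.3] g 0.997
time_s: 6.85
position: [467.9, -102.4, 232.7]
eef_rot: [[0.262, -0.959, 0.108], [-0.884, -0.283, -0.371], [0.387, 0.001, -0.922]]
force: [-0.4, 0.2, -0.5]
grip_width: 1.002
t 6.85 q [-0.285  0.142  1.764 -0.386  1.047  2.733] p [ 467.9 -102.4  232.7] F [-0.4  0.2 -0.5] g 1.002
```

```bash
cat > kin.py <<'E'
from h import *
from scipy.optimize import least_squares
def rot(q,sg=(1,1,1),off=0):
    return Ro.from_euler('z',q[0])*Ro.from_euler('y',q[1]+q[2])*Ro.from_euler('z',sg[0]*q[3])*Ro.from_euler('y',sg[1]*q[4])*Ro.from_euler('z',sg[2]*q[5]+off)
def fk(q,P,sg=(1,1,1),off=0):
    R=rot(q,sg,off).as_matrix()
    r0,z0,lat,L2,a2,L3,a3,d=P
    r=r0+L2*np.sin(q[1]+a2)+L3*np.sin(q[1]+q[2]+a3); z=z0+L2*np.cos(q[1]+a2)+L3*np.cos(q[1]+q[2]+a3)
    W=Ro.from_euler('z',q[0]).apply([r,lat,z])
    return W+d*R[:,2],R
if __name__=="__main__":
    L=[json.loads(x) for x in open("log.jsonl")]
    best=None
    for s4 in(1,-1):
      for s6 in (1,-1):
        for off in (0,np.pi/2,np.pi,-np.pi/2):
          e=max(np.degrees((Ro.from_matrix(np.array(l["eef_rot"])).inv()*rot(l["joints"],(s4,1,s6),off)).magnitude()) for l in L)
          if best is None or e<best[0]: best=(e,(s4,1,s6),off)
    print(best); sg,off=best[1:]
    def f(P): return np.concatenate([fk(l["joints"],P,sg,off)[0]-l["position"] for l in L]+[(P-np.array([0,300,116,400,0,400,0,250]))*[2e-3,2e-3,0,2e-3,20,2e-3,20,2e-3]])
    s=least_squares(f,[0,300,116,400,0,400,0,250]); print(s.x.round(3),np.abs(s.fun[:-8]).reshape(-1,3).max(1).round(1)); print(s.fun[-8:].round(2))
E
python3 kin.py
```

```text
(np.float64(3.5676516317549686e-14), (1, 1, 1), 1.5707963267948966)
[ 2.13000e-01  2.01531e+02  1.16297e+02  4.37481e+02 -1.00000e-03
  3.99381e+02  9.50000e-02  2.55199e+02] [0.2 0.1 0.  0.  0.  0.  0.  0.  0.  0.  0.1]
[ 0.   -0.2   0.    0.07 -0.02 -0.    1.9   0.01]
```

```bash
sed -i 's/\[2e-3,2e-3,0,2e-3,20,2e-3,20,2e-3\]/[1e-4]*8/' kin.py; python3 kin.py
```

```text
(np.float64(3.5676516317549686e-14), (1, 1, 1), 1.5707963267948966)
[0.00000e+00 2.01301e+02 1.16300e+02 4.38899e+02 0.00000e+00 3.99408e+02
 9.80000e-02 2.55300e+02] [0. 0. 0. 0. 0. 0. 0. 0. 0. 0. 0.]
[ 0.   -0.08  0.    0.03  0.   -0.    0.    0.  ]
```

```bash
cat > ik.py <<'E'
from kin import *
P=np.array([0,201.3,116.3,438.9,0,399.408,0.098,255.3]); OFF=np.pi/2
lo=np.array([-2.94,-.97,.19,-1.23,.02,-2.88]);hi=np.array([2.94,2.17,2.56,4.37,3.11,2.88])
def F(q): return fk(q,P,(1,1,1),OFF)
def ik(p,R,q0s):
    best=None
    for q0 in q0s:
        def f(q):
            pp,RR=F(q); return np.r_[(pp-p)/100,Ro.from_matrix(RR.T@R).as_rotvec()]
        s=least_squares(f,np.clip(q0,lo+.01,hi-.01),bounds=(lo,hi))
        e=np.linalg.norm(s.fun)
        m=np.min(np.minimum(s.x-lo,hi-s.x))
        if best is None or (e<1e-4 and (best[1]>1e-4 or m>best[2])) or (best[1]>1e-4 and e<best[1]): best=(s.x,e,m)
    return best
def toolR(az,tilt,flip):
    # z tilted outward along azimuth az; flip=+1: tool x along outward (camera above)
    h=np.array([np.cos(az),np.sin(az),0]);z=np.sin(tilt)*h-np.cos(tilt)*np.array([0,0,1.])
    x=flip*(np.cos(tilt)*h+np.sin(tilt)*np.array([0,0,1.])); y=np.cross(z,x)
    return np.stack([x,y,z],1)
GO=18.7
Q0=[np.array([-.3,.2,1.7,a,1.1,b]) for a in(-.8,0,.8,3,3.8) for b in (-2,0,2)]
E
cat > search.py <<'E'
from ik import *
B=np.array([468.2,-103.6,35]); T=np.array([695,424,188.])
for flip in(1,-1):
  for az in (-15,0,15,30,45):
    for tilt in (20,30,40,50):
      Rf=toolR(np.radians(az),np.radians(tilt),flip)
      Rp=toolR(np.radians(az-95.2),np.radians(tilt),flip)
      bp=ik(B+GO*Rp[:,2],Rp,Q0); bf=ik(T+GO*Rf[:,2],Rf,[q+[.7,.5,-.5,0,0,0] for q in Q0])
      print(flip,az,tilt,"pick %.4f m%.2f"%(bp[1],bp[2]),"place %.4f m%.2f"%(bf[1],bf[2]),bp[0].round(2),bf[0].round(2)) if bp[1]<1e-3 and bf[1]<1e-3 else 0
E
time python3 search.py
```

```text
1 -15 20 pick 0.0000 m0.13 place 0.0000 m0.46 [-0.29  0.57  1.81 -0.47  0.84 -2.75] [ 0.47  0.94  0.65 -0.24  1.29  2.34]
1 -15 30 pick 0.0000 m0.33 place 0.0000 m0.42 [-0.22  0.62  1.78 -0.66  0.94 -2.55] [ 0.51  0.88  0.81 -0.4   1.09  2.46]
1 -15 40 pick 0.0000 m0.42 place 0.0000 m0.24 [-0.15  0.68  1.74 -0.81  1.06 -2.4 ] [ 0.54  0.85  0.94 -0.62  0.93  2.64]
1 0 30 pick 0.0000 m0.20 place 0.0000 m0.72 [-0.22  0.58  1.87 -0.77  0.79 -2.68] [ 0.47  0.82  0.92 -0.28  0.94  2.16]
1 0 40 pick 0.0000 m0.26 place 0.0000 m0.54 [-0.14  0.63  1.86 -0.97  0.89 -2.47] [ 0.49  0.77  1.07 -0.48  0.72  2.34]
1 0 50 pick 0.0000 m0.11 place 0.0000 m0.22 [-0.08  0.7   1.84 -1.12  1.02 -2.3 ] [ 0.51  0.75  1.19 -0.82  0.54  2.66]
1 15 30 pick 0.0000 m0.07 place 0.0000 m0.80 [-0.23  0.53  1.96 -0.89  0.63 -2.81] [ 0.43  0.79  0.99 -0.11  0.85  1.79]
1 15 40 pick 0.0000 m0.05 place 0.0000 m0.56 [-0.16  0.58  1.97 -1.18  0.72 -2.5 ] [ 0.44  0.73  1.15 -0.21  0.58  1.88]
1 30 20 pick 0.0000 m0.05 place 0.0000 m0.62 [-0.34  0.48  1.99 -0.55  0.49  2.83] [0.39 0.86 0.81 0.05 1.13 1.42]
1 45 20 pick 0.00
[... 1744 characters left out ...]
49 -0.31] [ 0.39  0.86  0.81  0.05  1.13 -1.72]
-1 30 30 pick 0.0000 m0.20 place 0.0000 m0.82 [-0.27  0.49  2.04 -1.03  0.46  0.2 ] [ 0.38  0.77  1.01  0.09  0.84 -1.75]
-1 45 20 pick 0.0000 m0.36 place 0.0000 m0.61 [-0.38  0.45  2.04 -0.45  0.38 -0.68] [ 0.36  0.87  0.8   0.15  1.16 -2.03]
-1 45 30 pick 0.0000 m0.06 place 0.0000 m0.74 [-0.33  0.46  2.12 -1.17  0.28  0.07] [ 0.34  0.78  1.    0.28  0.9  -2.14]
-1 45 40 pick 0.0001 m0.00 place 0.0000 m0.55 [-0.28  0.49  2.18  4.37  0.39  0.84] [ 0.32  0.73  1.16  0.48  0.67 -2.33]
-1 45 50 pick 0.0000 m0.31 place 0.0000 m0.19 [-0.23  0.56  2.23  4.06  0.62  1.2 ] [ 0.3   0.7   1.29  0.86  0.49 -2.69]
real	0m43.976s
user	0m44.525s
sys	0m0.064s
```

The kinematics fit exactly. A 20° tilt with the camera on the lens side is reachable at both pick and hold with good margins. I'll untilt, then turn the hand by about −163°.

```bash
python3 -m crank '[[[0,-0.14,0,0,0,0,1],[0,-0.28,0,0,0,0,1],[0,-0.39,0,0,0,0,1],[0,-0.39,0,0,0,0,1]]]'; python3 -m crank '[[[0,0,-0.149,0,0,0,1],[0,0,-0.298,0,0,0,1],[0,0,-0.447,0,0,0,1],[0,0,-0.596,0,0,0,1],[0,0,-0.745,0,0,0,1],[0,0,-0.894,0,0,0,1],[0,0,-1.043,0,0,0,1],[0,0,-1.192,0,0,0,1],[0,0,-1.341,0,0,0,1],[0,0,-1.49,0,0,0,1],[0,0,-1.639,0,0,0,1],[0,0,-1.788,0,0,0,1],[0,0,-1.937,0,0,0,1],[0,0,-2.086,0,0,0,1],[0,0,-2.235,0,0,0,1],[0,0,-2.384,0,0,0,1],[0,0,-2.533,0,0,0,1],[0,0,-2.682,0,0,0,1],[0,0,-2.83,0,0,0,1],[0,0,-2.83,0,0,0,1]]]'
python3 - <<'E'
from ik import *
s=log(); R=s["eef_rot"];print(R.round(3).tolist())
B=np.array([468.2,-103.6,33.]);az=np.radians(5.5-95.2);R1=toolR(az,np.radians(20),-1)
for back in (90,0): 
    p=B+(GO-back)*R1[:,2]; print(back,p,delta(s["position"],R,p,R1)); b=ik(p,R1,[s["joints"]]); print(b)
E
```

```text
time_s: 7.25
position: [468.5, -105.3, 232.6]
eef_rot: [[0.278, -0.961, 0.002], [-0.961, -0.278, -0.006], [0.006, -0.001, -1.0]]
force: [-0.4, 0.2, 0.7]
grip_width: 0.997
time_s: 9.25
position: [467.9, -102.8, 232.8]
eef_rot: [[0.025, 1.0, 0.003], [1.0, -0.025, -0.01], [-0.01, 0.003, -1.0]]
force: [-0.6, 0.3, -0.8]
grip_width: 1.002
t 9.25 q [-0.457  0.207  1.631 -0.008  1.296 -0.43 ] p [ 467.9 -102.8  232.8] F [-0.6  0.3 -0.8] g 1.002
[[0.025, 1.0, 0.003], [1.0, -0.025, -0.01], [-0.01, 0.003, -1.0]]
90 [468.0723156  -79.21429806 100.00008386] (array([-0.0024, -0.339 , -0.0305]), array([ 0.0249, -0.0008,  0.1326]))
(array([-0.2339834 ,  0.37090724,  1.84574302, -0.44228152,  0.88885681,
        0.03613355]), np.float64(9.793977007840091e-15), np.float64(0.7142569819468367))
0 [ 468.23348806 -109.99568901   15.42774799] (array([-0.0024, -0.339 , -0.0305]), array([-5.100e-03, -1.000e-04,  2.174e-01]))
(array([-0.29940229,  0.52873186,  1.89428469, -0.54237055,  0.68426616,
        0.11399684]), np.float64(7.022595003772591e-14), np.float64(0.6642661590148026))
```

```bash
python3 -m crank '[[[0,-0.12,-0.01,0.008,0,0.04,1],[-0.001,-0.24,-0.02,0.017,0,0.08,1],[-0.002,-0.339,-0.03,0.025,-0.001,0.11,1],[-0.002,-0.339,-0.03,0.025,-0.001,0.1326,1],[-0.002,-0.339,-0.03,0.025,-0.001,0.1326,1],[-0.002,-0.339,-0.03,0.025,-0.001,0.1326,1]]]'
python3 - <<'E'
from ik import *
from workcell import *
s=log(); R=s["eef_rot"];print(R.round(3).tolist())
B=np.array([468.2,-103.6,33.]);az=np.radians(5.5-95.2);R1=toolR(az,np.radians(20),-1)
print(delta(s["position"],R,B+GO*R1[:,2],R1))
c=capture("wrist");np.savez("pics/wrist4.npz",**c);cv2.imwrite("pics/wrist4.png",c["img"][:,:,::-1])
E
```

```text
time_s: 9.85
position: [468.4, -79.3, 101.0]
eef_rot: [[-0.0, 1.0, 0.001], [0.94, 0.001, -0.342], [-0.342, 0.001, -0.94]]
force: [-0.3, -0.7, 0.1]
grip_width: 0.998
t 9.85 q [-0.234  0.37   1.844 -0.441  0.892  0.039] p [468.4 -79.3 101. ] F [-0.3 -0.7  0.1] g 0.998
[[-0.0, 1.0, 0.001], [0.94, 0.001, -0.342], [-0.342, 0.001, -0.94]]
(array([-0.0005, -0.0004, -0.0046]), array([ 0.0004, -0.0003,  0.0909]))
```

View pics/wrist4.png

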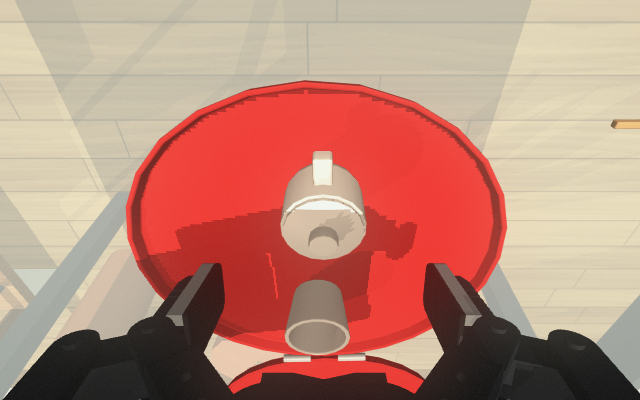

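The bowl at (323,210) is centred between the fingers (205..438) with its lug straight up at (322,165), and the cup is at (318,320). I'll advance along the tool axis.

```bash
python3 -m crank '[[[0,0,0,0,0,0.03,1],[0,0,0,0,0,0.06,1],[0,0,0,0,0,0.08,1],[0,0,0,0,0,0.091,1],[0,0,0,0,0,0.091,1],[0,0,0,0,0,0.091,1]]]'
python3 - <<'E'
from h import *
from workcell import *
s=log()
c=capture("wrist");np.savez("pics/wrist5.npz",**c);cv2.imwrite("pics/wrist5.png",c["img"][:,:,::-1])
E
```

```text
time_s: 10.5
position: [468.8, -110.4, 16.0]
eef_rot: [[-0.001, 1.0, 0.002], [0.94, 0.002, -0.342], [-0.342, 0.002, -0.94]]
force: [-0.4, 1.4, -0.3]
grip_width: 1.0
t 10.5 q [-0.3    0.528  1.893 -0.542  0.685  0.116] p [ 468.8 -110.4   16. ] F [-0.4  1.4 -0.3] g 1.0
```

View pics/wrist5.png

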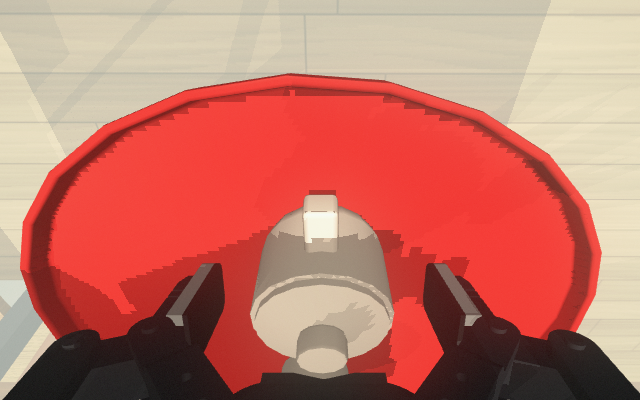

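The bowl sits squarely between the pads (body at 252–393, pads at 205 and 438). I'll close.

```bash
python3 -m crank '[[[0,0,0,0,0,0,0.2],[0,0,0,0,0,0,-1],[0,0,0,0,0,0,-1],[0,0,0,0,0,0,-1],[0,0,0,0,0,0,-1],[0,0,0,0,0,0,-1]]]' 50
python3 - <<'E'
from h import *
from workcell import *
s=log()
c=capture("wrist");np.savez("pics/wrist6.npz",**c);cv2.imwrite("pics/wrist6.png",c["img"][:,:,::-1])
E
```

```text
time_s: 11.15
position: [468.4, -109.9, 15.7]
eef_rot: [[-0.003, 1.0, 0.002], [0.94, 0.003, -0.342], [-0.342, 0.001, -0.94]]
force: [-3.6, 4.1, 7.9]
grip_width: 0.619
t 11.15 q [-0.299  0.528  1.894 -0.542  0.685  0.116] p [ 468.4 -109.9   15.7] F [-3.6  4.1  7.9] g 0.619
```

View pics/wrist6.png

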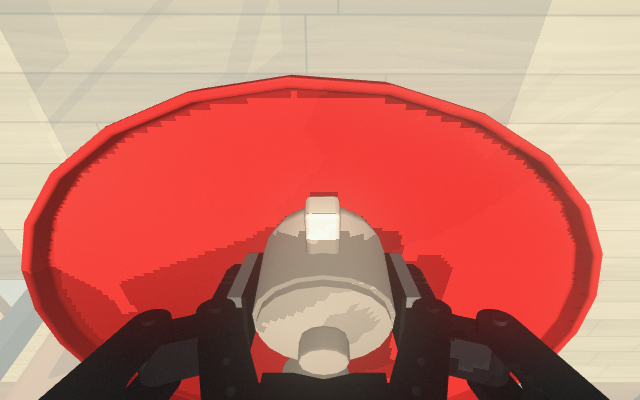

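The grip is at 0.619 × 85 ≈ 53 mm, which matches the 54 mm body. I'll lift.

```bash
python3 -m crank '[[[0,0,0,-0.003,0,-0.009,-1],[0,0,0,-0.01,0,-0.028,-1],[0,0,0,-0.021,0,-0.056,-1],[0,0,0,-0.034,0,-0.094,-1],[0,0,0,-0.051,0,-0.141,-1],[0,0,0,-0.068,0,-0.188,-1],[0,0,0,-0.085,0,-0.235,-1],[0,0,0,-0.085,0,-0.235,-1],[0,0,0,-0.085,0,-0.235,-1]]]' 50
python3 - <<'E'
from ik import *
from workcell import *
s=log()
c=capture("wrist");np.savez("pics/wrist7.npz",**c);crop(c,220,180,200,200,4,"w7")
c=capture("scene");np.savez("pics/scene7.npz",**c);cv2.imwrite("pics/scene7.png",c["img"][:,:,::-1])
R=s["eef_rot"]
q=s["joints"]
for p in ([560,100,330],[640,330,330],[690,330,330]):
    for yaw in (0,47,95):
        R1=Ro.from_euler('z',yaw,degrees=True).as_matrix()@R; b=ik(np.array(p,float),R1,[q,q+[.7,.5,-.8,.3,.3,-.7]]); print(p,yaw,b[0].round(2),"%.4f %.2f"%b[1:])
print(delta(s["position"],R,[640,330,330],R))
E
```

```text
time_s: 12.1
position: [468.0, -109.5, 265.3]
eef_rot: [[-0.002, 1.0, 0.002], [0.94, 0.003, -0.341], [-0.341, 0.001, -0.94]]
force: [0.8, 0.6, -3.0]
grip_width: 0.617
t 12.1 q [-0.299  0.172  1.628 -0.35   1.252 -0.206] p [ 468.  -109.5  265.3] F [ 0.8  0.6 -3. ] g 0.617
[560, 100, 330] 0 [ 0.12  0.42  1.13 -0.35  1.63  0.11] 0.0000 0.88
[560, 100, 330] 47 [ 0.09  0.26  1.35 -0.26  1.3  -0.7 ] 0.0000 0.97
[560, 100, 330] 95 [-0.05  0.17  1.47  0.05  1.16 -1.73] 0.0000 1.09
[640, 330, 330] 0 [ 0.43  0.97  0.19 -0.36  2.06  0.26] 0.0432 0.00
[640, 330, 330] 47 [ 0.43  0.71  0.67 -0.32  1.62 -0.44] 0.0000 0.48
[640, 330, 330] 95 [ 0.34  0.55  0.93 -0.09  1.32 -1.31] 0.0000 0.74
[690, 330, 330] 0 [ 0.4   0.98  0.19 -0.34  1.9   0.24] 0.1980 0.00
[690, 330, 330] 47 [ 0.4   0.88  0.37 -0.32  1.74 -0.5 ] 0.0000 0.18
[690, 330, 330] 95 [ 0.32  0.68  0.73 -0.08  1.4  -1.34] 0.0000 0.54
(array([0., 0., 0.]), array([ 0.3906,  0.1734, -0.2105]))
```

View pics/w7.png

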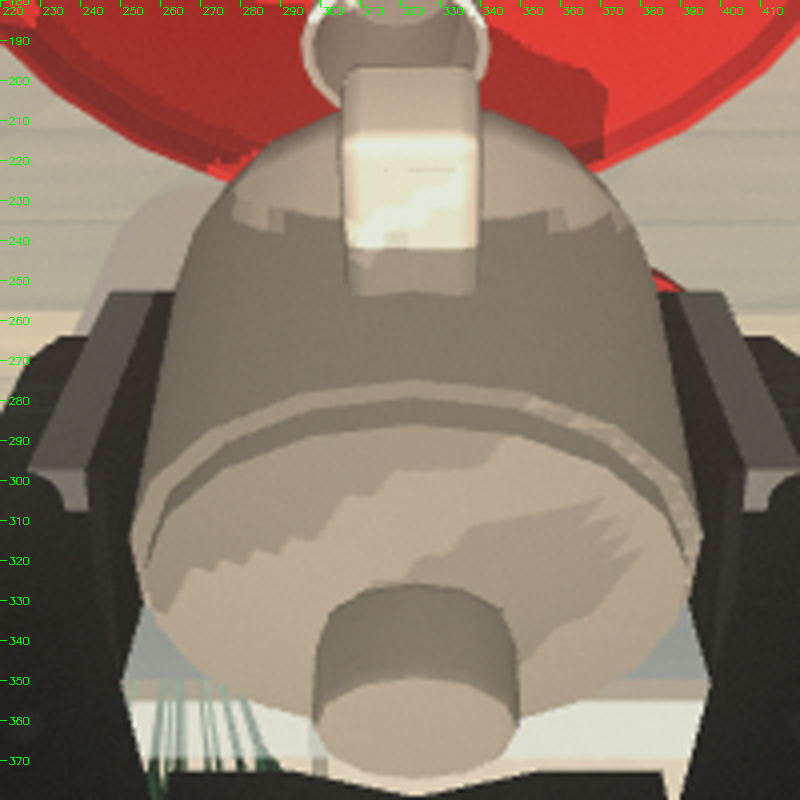

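View pics/scene7.png

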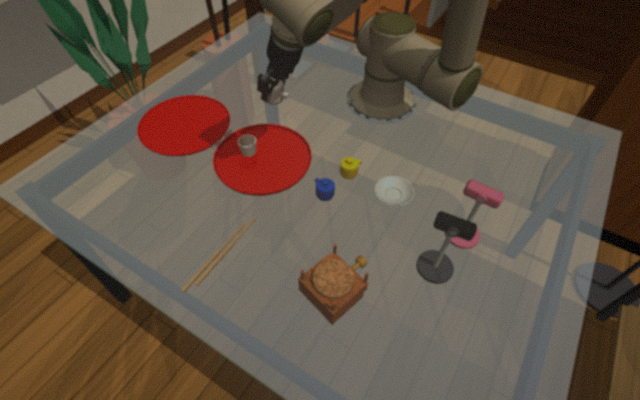

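Bowl held upright, lid flush, lug straight at (323,235). I'll check the other obstacles near the target, and look for a reachable pose where the wrist camera sees the lens.

Run:
```python
from ik import *
np.set_printoptions(precision=1,suppress=True)
a=load("scene0")
print("rack",plane(a,333,280,60),depth(a,333,280),"posts",[plane(a,*x,95) for x in((335,248),(303,281),(366,275),(332,312))])
print("knob",depth(a,361,263),"pink head",depth(a,483,193),"pink foot",plane(a,465,237,6),"dish",plane(a,394,190,20))
print("target px",proj(a,[695,424,185]))
L=json.loads(open("log.jsonl").read().splitlines()[-1]); R0=np.array(L["eef_rot"]);q=np.array(L["joints"])
Ct=np.array([[0,1,.001],[-.952,0,-.306],[-.306,-.001,.952]]);K=load("wrist2")["K"];ct=np.array([78.6,0,-142.5])
lens=np.array([555,411,185.])
for yaw in (0,20,40,95):
  R1=Ro.from_euler('z',yaw,degrees=True).as_matrix()@R0
  for x in (540,580,620,660):
    for y in (220,260,300,340):
      for z in (300,350,400):
        p=np.array([x,y,z],float);pc=Ct@(R1.T@(lens-p)-ct); uv=(K@pc)[:2]/pc[2]
        if pc[2]>0 and 40<uv[0]<600 and 20<uv[1]<260:
            cam=p+R1@ct
            b=ik(p,R1,[q+[.7,.5,-.8,.3,.3,-.7]])
            if b[1]<1e-3 and b[2]>.05: print(yaw,p,uv,"cam",cam,b[0].round(2),"m%.2f"%b[2])
```

```text
rack [726.7 229.8  60. ] [732.5 232.7  72.9] posts [array([671.2, 200.7,  95. ]), array([779. , 184.4,  95. ]), array([694.1, 292.4,  95. ]), array([805.3, 272.6,  95. ])]
knob [644.5 259.2  41.3] pink head [418.3 434.2 184.5] pink foot [412.9 445.9   6. ] dish [378.4 224.1  20. ]
target px [432.7 286.5]
0 [540. 340. 300.] [349.1  40. ] cam [539.5 462.5 407.1] [ 0.5  0.7  0.8 -0.3  1.8  0.4] m0.60
0 [540. 340. 350.] [345.   22.5] cam [539.5 462.5 457.1] [ 0.5  0.7  0.6 -0.3  1.9  0.4] m0.45
0 [580. 340. 300.] [282.2  39.9] cam [579.5 462.5 407.1] [ 0.5  0.8  0.6 -0.3  1.9  0.4] m0.42
0 [580. 340. 350.] [288.8  22.4] cam [579.5 462.5 457.1] [ 0.5  0.8  0.4 -0.3  2.   0.3] m0.24
0 [620. 340. 300.] [215.2  39.7] cam [619.5 462.5 407.1] [ 0.5  0.9  0.4 -0.3  2.   0.3] m0.17
20 [540. 340. 300.] [386.4  56.6] cam [497.6 455.  407.1] [ 0.5  0.6  0.9 -0.3  1.7  0.1] m0.72
20 [540. 340. 350.] [376.5  36.9] cam [497.6 455.  457.1] [ 0.5  0.6  0.8 -0.3  1.8  0.1] m0.59
20 [540. 340. 400.] [369.3  22.5] cam [497.6 455.  507.1] [ 0.5  0.6  0.6 -0.4  1.9  0. ] m0.43
20 [580. 340. 300.] [325.4  32.
[... 3298 characters left out ...]
4  1.1 -0.1  1.3 -1.4] m0.89
95 [620. 260. 400.] [505.1  35.7] cam [498.  248.8 507.1] [ 0.2  0.4  0.9 -0.1  1.4 -1.4] m0.76
95 [620. 300. 300.] [509.5  67.7] cam [498.  288.8 407.1] [ 0.3  0.5  1.1 -0.1  1.2 -1.3] m0.94
95 [620. 300. 350.] [480.8  46.6] cam [498.  288.8 457.1] [ 0.3  0.5  1.  -0.1  1.3 -1.4] m0.83
95 [620. 300. 400.] [459.8  31.2] cam [498.  288.8 507.1] [ 0.3  0.5  0.9 -0.1  1.4 -1.4] m0.69
95 [620. 340. 300.] [447.1  61.8] cam [498.  328.8 407.1] [ 0.4  0.5  1.1 -0.1  1.2 -1.3] m0.86
95 [620. 340. 350.] [427.9  41.4] cam [498.  328.8 457.1] [ 0.4  0.5  0.9 -0.1  1.4 -1.3] m0.74
95 [620. 340. 400.] [413.9  26.6] cam [498.  328.8 507.1] [ 0.4  0.5  0.8 -0.1  1.5 -1.3] m0.60
```

A reachable view of the lens from the front and above: TCP at (590,345,300), keeping the current orientation. I'll move there.

```bash
python3 -m crank '[[[0,0,0,0.02,0.006,-0.009,-1],[0,0,0,0.055,0.016,-0.025,-1],[0,0,0,0.09,0.027,-0.041,-1],[0,0,0,0.125,0.037,-0.056,-1],[0,0,0,0.16,0.048,-0.072,-1],[0,0,0,0.195,0.058,-0.088,-1],[0,0,0,0.23,0.068,-0.104,-1],[0,0,0,0.265,0.079,-0.12,-1],[0,0,0,0.3,0.089,-0.136,-1],[0,0,0,0.335,0.1,-0.151,-1],[0,0,0,0.37,0.11,-0.167,-1],[0,0,0,0.4,0.119,-0.181,-1],[0,0,0,0.415,0.123,-0.188,-1],[0,0,0,0.415,0.123,-0.188,-1],[0,0,0,0.415,0.123,-0.188,-1]]]' 50
python3 - <<'E'
from ik import *
from workcell import *
s=log()
c=capture("wrist");np.savez("pics/wrist8.npz",**c);cv2.imwrite("pics/wrist8.png",c["img"][:,:,::-1])
E
```

```text
time_s: 13.7
position: [589.9, 344.5, 297.7]
eef_rot: [[-0.004, 1.0, -0.002], [0.939, 0.003, -0.343], [-0.343, -0.003, -0.939]]
force: [-0.7, 0.1, -2.1]
grip_width: 0.612
t 13.7 q [ 0.472  0.834  0.535 -0.33   1.92   0.378] p [589.9 344.5 297.7] F [-0.7  0.1 -2.1] g 0.612
```

View pics/wrist8.png

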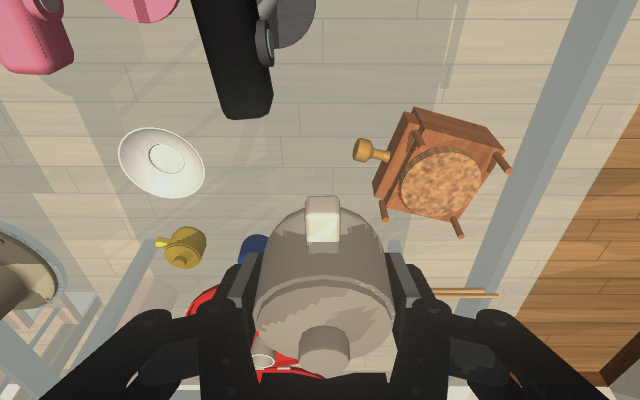

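The webcam head is at upper left (190–275, 0–118), with its barrel sticking out towards +x at about (265,43). I'll enlarge it.

Run:
```python
from ik import *
np.set_printoptions(precision=1,suppress=True)
c=load("wrist8"); crop(c,180,0,110,125,6,"w8c")
P=cloud(c)[0:125,180:330].reshape(-1,3)
m=(P[:,2]>150)&(P[:,2]<230)&(np.hypot(P[:,0]-538,P[:,1]-411)<90);Q=P[m]
print(len(Q),np.percentile(Q,[1,50,99],axis=0))
I=np.zeros((560,600,3),np.uint8)
for p in Q:
    t=np.clip((p[2]-150)/60,0,1); cv2.circle(I,(int((p[0]-480)*6),int((470-p[1])*5)),2,(int(255*(1-t)),80,int(255*t)),-1)
for k in range(480,580,10): cv2.putText(I,str(k),((k-480)*6,555),0,.4,(255,)*3)
for k in range(360,470,10): cv2.putText(I,str(k),(0,(470-k)*5),0,.4,(255,)*3)
cv2.imwrite("pics/top8.png",I)
```

```text
7287 [[521.2 373.1 176.6]
 [540.6 411.7 198.3]
 [557.8 438.  200.5]]
```

View pics/w8c.png

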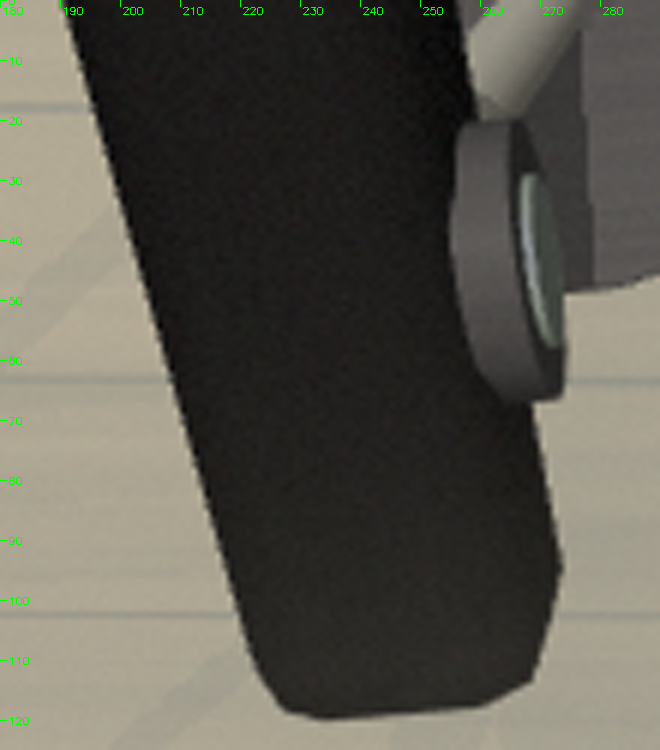

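View pics/top8.png

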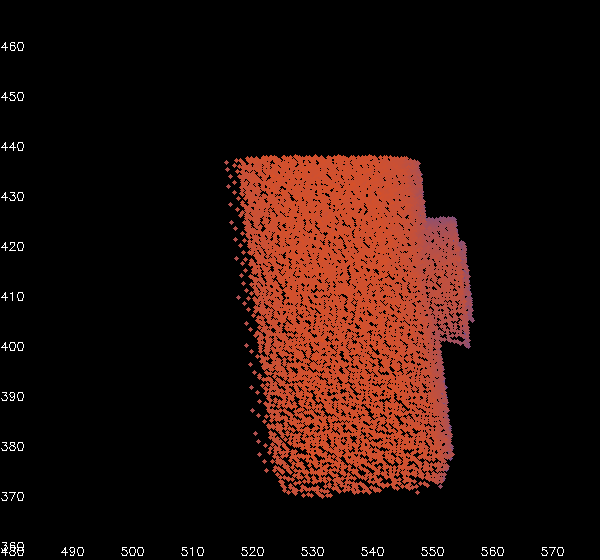

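Run:
```python
from ik import *
np.set_printoptions(precision=2,suppress=True)
for nm,(r0,r1,c0,c1) in {"wrist8":(0,125,180,330),"scene0":(200,248,425,485)}.items():
    c=load(nm)
    P=cloud(c)[r0:r1,c0:c1].reshape(-1,3)
    m=(P[:,2]>150)&(P[:,2]<230)&(np.hypot(P[:,0]-538,P[:,1]-411)<90);Q=P[m]
    # yaw: front edge of head, per-y max x (excluding barrel)
    pts=[]
    for y in np.arange(375,436,3):
        if 396<y<429: continue
        k=Q[np.abs(Q[:,1]-y)<1.5]
        if len(k)>5: pts.append((np.percentile(k[:,0],97),y))
    pts=np.array(pts); f=np.polyfit(pts[:,1],pts[:,0],1); yaw=-np.arctan(f[0]); print(nm,"yaw",np.degrees(yaw))
    for ya in (yaw,np.radians(5.5)):
        h=np.array([np.cos(ya),np.sin(ya)]);n=np.array([-h[1],h[0]])
        s=(Q[:,:2]-[555,413])@h; w=(Q[:,:2]-[555,413])@n
        b=(np.abs(w)<16)&(s>-5.5)
        q=np.c_[w[b],Q[b,2]]
        r=least_squares(lambda v:np.hypot(q[:,0]-v[0],q[:,1]-v[1])-13,[0,183],loss='soft_l1'); 
        fr=np.percentile(s[b],[90,97,99.5])
        print("n",b.sum(),"w,z",r.x,"res",np.abs(r.fun).mean(),"front s",fr,"front xy",np.array([555,413])+h*fr[1]+n*r.x[0])
    top=Q[(np.abs((Q[:,:2]-[538,411])@h)<8)]; print("head top z",np.median(top[:,2]), "head w centre:",np.percentile((Q[:,:2]-[555,413])@n,[.5,99.5]))
```

```text
wrist8 yaw 4.956087347267183
n 1072 w,z [  0.13 182.39] res 2.307321435348318 front s [2.71 2.95 3.07] front xy [557.92 413.38]
n 1072 w,z [  0.19 182.39] res 2.3173906547470797 front s [2.7  2.94 3.09] front xy [557.91 413.47]
head top z 199.0388277348171 head w centre: [-39.09  27.56]
scene0 yaw 5.220490980184436
n 154 w,z [ -0.58 183.58] res 3.4813867103335805 front s [2.95 3.53 4.04] front xy [558.57 412.75]
n 153 w,z [ -0.55 183.51] res 3.4877205978202976 front s [2.92 3.52 4.01] front xy [558.56 412.79]
head top z 198.9588667692133 head w centre: [-43.62  39.06]
```

Run:
```python
from ik import *
np.set_printoptions(precision=2,suppress=True)
ls=[json.loads(x) for x in open("log.jsonl").read().splitlines()]
for nm in("wrist7","wrist8"):
    c=load(nm); R=c["R"]
    l=[x for x in ls if abs(x["time_s"]-(12.1 if nm=="wrist7" else 13.7))<.01][0]
    Rt=np.array(l["eef_rot"]);p=np.array(l["position"]);G=p-GO*Rt[:,2]
    az=np.arctan2(Rt[1,0],Rt[0,0]); bx=np.array([np.cos(az),np.sin(az),0]); by=np.array([-bx[1],bx[0],0]);bz=np.array([0,0,1.])
    C=G+[0,0,-1.3]
    print(nm,"G",G,"lug az",np.degrees(az),"pred knob",proj(c,C+32*bz),"lug end top mid",proj(c,C+44*bx+6*bz),"lug end bottom mid",proj(c,C+44*bx-6*bz),"lid edge",proj(c,C+27*bx+16*bz))
    crop(c,240,180,170,200,4,"k"+nm)
```

```text
wrist7 G [ 467.97 -103.1   282.89] lug az 90.14804874203878 pred knob [322.89 363.67] lug end top mid [322.86 215.19] lug end bottom mid [322.9  192.89] lid edge [322.87 274.42]
wrist8 G [589.96 350.93 315.29] lug az 90.22235110881293 pred knob [322.51 363.7 ] lug end top mid [322.59 215.33] lug end bottom mid [322.79 192.97] lid edge [322.56 274.54]
```

View pics/kwrist8.png

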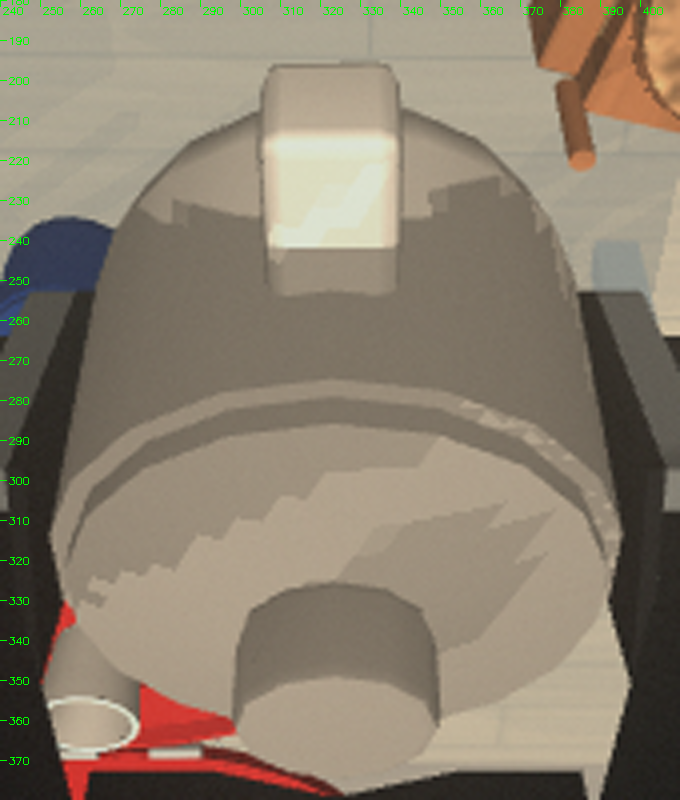

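Run:
```python
from ik import *
np.set_printoptions(precision=4,suppress=True)
l=json.loads(open("log.jsonl").read().splitlines()[-1]);R0=np.array(l["eef_rot"]);p0=np.array(l["position"]);q=np.array(l["joints"])
Rf=toolR(np.radians(4.5),np.radians(20),-1)
T=np.array([697.4,425.7,182.3]);pf=T+[0,0,1.3]+GO*Rf[:,2];print("final TCP",pf)
yaw=np.arctan2(Rf[1,0],Rf[0,0])-np.arctan2(R0[1,0],R0[0,0]); yaw%=2*np.pi; print("yaw",yaw, "rotvec",R0.T@[0,0,yaw])
up=pf+[0,0,120]
print("pos delta",R0.T@(up-p0)/1000, "len",np.linalg.norm(up-p0))
qq=q
for k in range(1,14):
    f=min(1,k/13); g=min(1,k/13)
    R1=Ro.from_rotvec([0,0,yaw*f]).as_matrix()@R0; p=p0+(up-p0)*g
    b=ik(p,R1,[qq]); print(k,"%.5f m%.2f"%b[1:],b[0].round(2),"maxdq",np.abs(b[0]-qq).max().round(3)); qq=b[0]
for h in (60,0):
    b=ik(pf+[0,0,h],Rf,[qq]);print(h,"%.5f m%.2f"%b[1:],b[0].round(2)); qq=b[0]
```

```text
final TCP [703.7761 426.2018 166.0277]
yaw 1.6454553841903952 rotvec [-0.5644 -0.0049 -1.5456]
pos delta [ 0.0803  0.1141 -0.0172] len 140.6107996003134
1 0.00000 m0.34 [ 0.48  0.84  0.53 -0.34  1.88  0.26] maxdq 0.116
2 0.00000 m0.33 [ 0.49  0.84  0.52 -0.35  1.84  0.15] maxdq 0.115
3 0.00000 m0.34 [ 0.49  0.84  0.53 -0.36  1.8   0.03] maxdq 0.115
4 0.00000 m0.34 [ 0.49  0.84  0.53 -0.36  1.76 -0.08] maxdq 0.115
5 0.00000 m0.34 [ 0.5   0.84  0.53 -0.35  1.71 -0.2 ] maxdq 0.116
6 0.00000 m0.35 [ 0.49  0.84  0.54 -0.34  1.66 -0.32] maxdq 0.117
7 0.00000 m0.35 [ 0.49  0.84  0.54 -0.32  1.62 -0.44] maxdq 0.12
8 0.00000 m0.35 [ 0.49  0.84  0.54 -0.3   1.58 -0.56] maxdq 0.122
9 0.00000 m0.35 [ 0.48  0.84  0.54 -0.28  1.54 -0.68] maxdq 0.125
10 0.00000 m0.34 [ 0.47  0.85  0.53 -0.24  1.51 -0.81] maxdq 0.128
11 0.00000 m0.33 [ 0.46  0.86  0.52 -0.21  1.48 -0.94] maxdq 0.131
12 0.00000 m0.31 [ 0.45  0.87  0.5  -0.17  1.47 -1.08] maxdq 0.134
13 0.00000 m0.28 [ 0.44  0.89  0.47 -0.13  1.46 -1.21] maxdq 0.136
60 0.00000 m0.45 [ 0.44  0.88  0.64 -0.13  1.3  -1.2 ]
0 0.00000 m0.56 [ 0.44  0.9   0.75 -0.13  1.17 -1.18]
```

The whole path is reachable. I'll turn and translate at z ≈ 286 to above the hold point.

```bash
python3 -m crank '[[[-0.0434,-0.0004,-0.1189,0.0062,0.0088,-0.0013,-1],[-0.0868,-0.0008,-0.2378,0.0124,0.0176,-0.0026,-1],[-0.1302,-0.0011,-0.3567,0.0185,0.0263,-0.004,-1],[-0.1737,-0.0015,-0.4756,0.0247,0.0351,-0.0053,-1],[-0.2171,-0.0019,-0.5945,0.0309,0.0439,-0.0066,-1],[-0.2605,-0.0023,-0.7134,0.0371,0.0527,-0.0079,-1],[-0.3039,-0.0026,-0.8323,0.0432,0.0614,-0.0093,-1],[-0.3473,-0.003,-0.9511,0.0494,0.0702,-0.0106,-1],[-0.3907,-0.0034,-1.07,0.0556,0.079,-0.0119,-1],[-0.4342,-0.0038,-1.1889,0.0618,0.0878,-0.0132,-1],[-0.4776,-0.0041,-1.3078,0.0679,0.0965,-0.0146,-1],[-0.521,-0.0045,-1.4267,0.0741,0.1053,-0.0159,-1],[-0.5644,-0.0049,-1.5456,0.0803,0.1141,-0.0172,-1],[-0.5644,-0.0049,-1.5456,0.0803,0.1141,-0.0172,-1],[-0.5644,-0.0049,-1.5456,0.0803,0.1141,-0.0172,-1],[-0.5644,-0.0049,-1.5456,0.0803,0.1141,-0.0172,-1]]]' 50
python3 - <<'E'
from ik import *
s=log(); Rf=toolR(np.radians(4.5),np.radians(20),-1); print(delta(s["position"],s["eef_rot"],[703.8,426.2,166.0],Rf))
E
```

```text
time_s: 15.35
position: [703.4, 426.2, 288.6]
eef_rot: [[-0.936, -0.075, 0.345], [-0.071, 0.997, 0.024], [-0.345, -0.002, -0.938]]
force: [0.3, -0.6, -2.1]
grip_width: 0.619
t 15.35 q [ 0.442  0.884  0.466 -0.127  1.462 -1.211] p [703.4 426.2 288.6] F [ 0.3 -0.6 -2.1] g 0.619
(array([-0.0029,  0.0036, -0.0029]), array([0.042 , 0.0002, 0.1152]))
```

```bash
python3 -m crank '[[[-0.001,0.001,-0.001,0.006,0,0.016,-1],[-0.003,0.002,-0.003,0.014,0,0.038,-1],[-0.003,0.003,-0.003,0.022,0,0.06,-1],[-0.003,0.003,-0.003,0.03,0,0.082,-1],[-0.003,0.003,-0.003,0.037,0,0.102,-1],[-0.003,0.003,-0.003,0.042,0,0.115,-1],[-0.003,0.003,-0.003,0.042,0,0.115,-1],[-0.003,0.003,-0.003,0.042,0,0.115,-1],[-0.003,0.003,-0.003,0.042,0,0.115,-1],[-0.003,0.003,-0.003,0.042,0,0.115,-1]]]' 50
python3 - <<'E'
from ik import *
from workcell import *
s=log(); Rf=toolR(np.radians(4.5),np.radians(20),-1); print(delta(s["position"],s["eef_rot"],[703.8,426.2,166.0],Rf))
for n in("scene","side","wrist"):
    c=capture(n);np.savez(f"pics/{n}9.npz",**c);cv2.imwrite(f"pics/{n}9.png",c["img"][:,:,::-1])
crop(load("scene9"),400,200,100,110,6,"s9c");crop(load("side9"),190,190,110,100,6,"si9c")
E
```

```text
time_s: 16.35
position: [704.5, 426.5, 167.4]
eef_rot: [[-0.936, -0.081, 0.343], [-0.076, 0.997, 0.029], [-0.345, 0.001, -0.939]]
force: [-0.3, -0.5, -1.0]
grip_width: 0.623
t 16.35 q [ 0.44   0.897  0.747 -0.131  1.169 -1.18 ] p [704.5 426.5 167.4] F [-0.3 -0.5 -1. ] g 0.623
(array([0.0017, 0.0028, 0.0021]), array([ 0.0011, -0.0003,  0.0011]))
```

View pics/s9c.png

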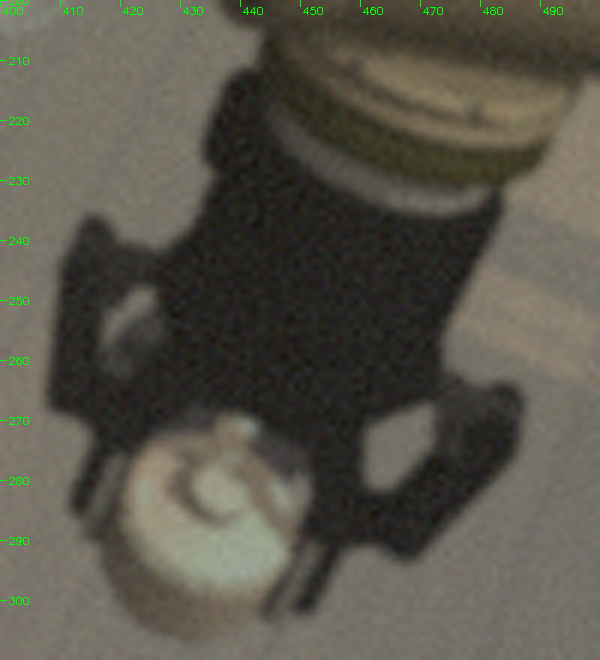

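View pics/si9c.png

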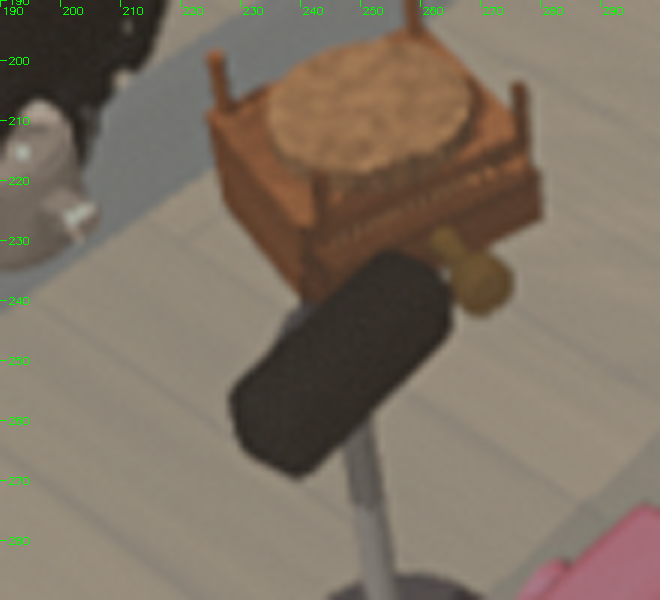

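View pics/wrist9.png

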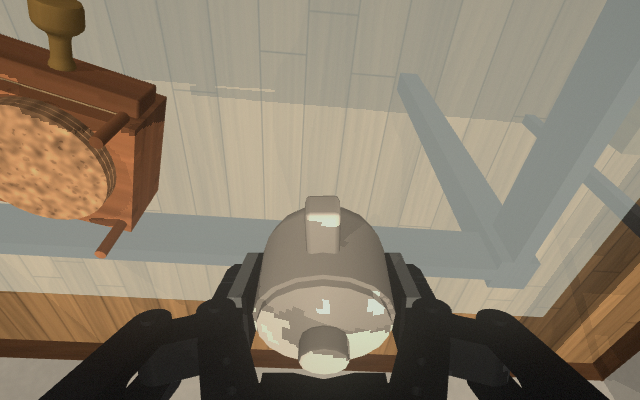

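View pics/scene9.png

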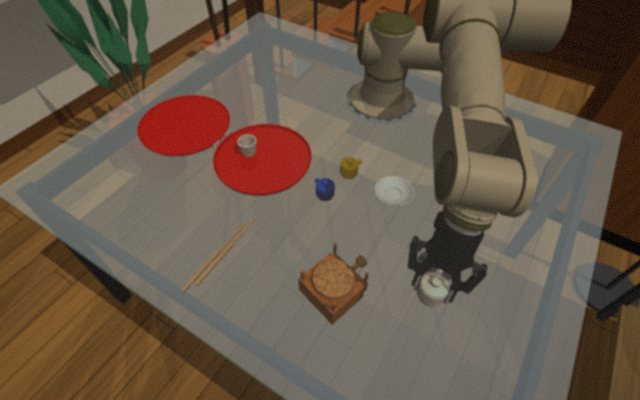

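The bowl is held upright: in the scene crop the knob is at (436,281), in the side crop the lug end is at (203,225), and the wrist view shows it centred with the lug at (323,225). I'll check these against the predicted positions.

Run:
```python
from ik import *
from workcell import sense
np.set_printoptions(precision=1,suppress=True)
s=sense();R=s["eef_rot"];p=s["position"];print(p,s["time_s"],s["force"],s["qvel"].round(4))
C=p-GO*R[:,2]-[0,0,1.3]; lens=np.array([558,413.1,182.3]);ya=np.radians(5.2);h=np.array([np.cos(ya),np.sin(ya),0]);n=np.array([-h[1],h[0],0])
print("C",C,"rel lens: fwd %.1f side %.1f up %.1f"%((C-lens)@h,(C-lens)@n,(C-lens)[2]))
az=np.arctan2(R[1,0],R[0,0]);bx=np.array([np.cos(az),np.sin(az),0]);print("tool az",np.degrees(az)%360,"tilt",np.degrees(np.arccos(-R[2,2])), "jaw slope",np.degrees(np.arcsin(R[2,1])))
for nm in("scene9","side9","wrist9"):
    c=load(nm);print(nm,"knob",proj(c,C+[0,0,32]),"lug end",proj(c,C+44*bx),"lug top edge",proj(c,C+44*bx+[0,0,6]),"lid front edge",proj(c,C+[0,0,16]-27*bx))
c=load("scene9");P=cloud(c)[262:310,410:460].reshape(-1,3)
m=(np.hypot(P[:,0]-C[0],P[:,1]-C[1])<8)&(P[:,2]>195)&(P[:,2]<230);print("scene knob top",np.median(P[m],axis=0),m.sum(),"expected",C+[0,0,32])
crop(load("wrist9"),240,180,170,200,4,"w9c")
```

```text
[704.3 426.4 166.5] 16.5 [-0.7  0.5 -2. ] [ 0.  0.  0. -0. -0. -0.]
C [697.9 425.9 182.7] rel lens: fwd 140.4 side 0.0 up 0.4
tool az 184.63944742996355 tilt 20.085096152918577 jaw slope 0.024381025578885225
scene9 knob [436.9 280.9] lug end [439.5 270.2] lug top edge [440.3 268.7] lid front edge [430.4 297. ]
side9 knob [186.8 209.2] lug end [204.2 228. ] lug top edge [203.7 225.9] lid front edge [179.9 210.3]
wrist9 knob [322.8 362.2] lug end [322.7 202. ] lug top edge [322.7 213.6] lid front edge [322.9 357. ]
scene knob top [699.6 426.1 215.2] 55 expected [697.9 425.9 214.7]
```

View pics/w9c.png

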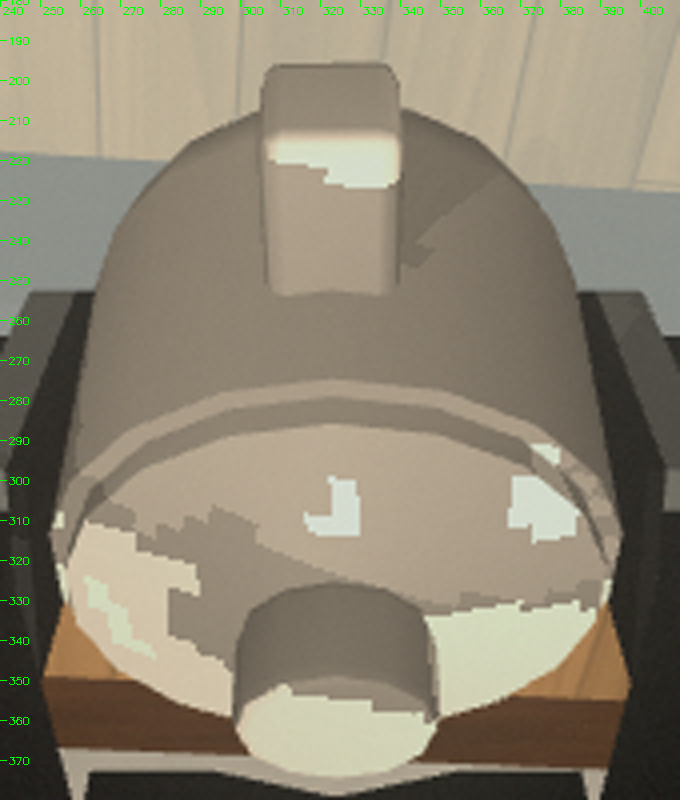

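Everything agrees within about 1–2 mm: the bowl is 140.4 mm from the lens, 0.0 mm sideways and 0.4 mm high, the knob and lug pixels match an upright bowl, and the arm is still. Handing in.

```bash
python3 -c "
from workcell import *
print(close_job())"
```

```text
the job is handed in; nothing more can be done
None
```

The job is done and handed in at about 16.5 s of robot time, with the bowl still held in front of the black webcam.

**Lid:** I pressed it in the tray with the closed fingertips. It stopped at z = 64.2 mm (64 is home), with the force rising to about 16 N. Afterwards the depth image put the knob at 63.9 mm and the dark seal no longer showed.

**Pick-up:** I gripped the body at 50 N with the hand tilted 20°, because the hold point is out of reach with the tool straight down. The pads closed at about 53 mm on the 54 mm body.

**Hold, last checks:**
- **Position:** the bowl's middle is 140.4 mm from my measured lens point, 0.0 mm sideways and 0.4 mm high. Knob and lug match an upright bowl to about 2 pixels (1.5 to 2 mm) in all three cameras.
- **Lug direction:** my estimates put it within about 1° of the lens axis.
- **Bystanders:** in the last scene picture the cup, dish, chopsticks and rack looked unmoved, and the hand stayed clear of the webcam.

**Disagreements:** the scene and wrist cameras differed by 2 to 3 mm on where the webcam head is, so the lens point is good to about 2 mm. The scene depth put the knob 1.7 mm farther out than expected.

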